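# Set up the imaging stage: square the holder plate and load a boxed rock specimen

### The arm

A 6-joint arm with a two-finger parallel gripper is mounted at the origin on the work surface. World frame = base frame: x ahead of the robot, y to its left, z up, the work surface at z = 0. Lengths are in m, angles in rad, forces in N, time in s.
With the tool pointing down it reaches from about 0.375 to 0.975 m from the base axis. Payload 3.8 kg.
Tool frame: the origin (TCP) lies on the centre line of the jaws, within the pads' length; the fingertips stand 8 mm ahead of it and the grasp point (between the pads) lies 11 mm behind it; z points along the fingers, y is the direction in which the jaws open and shut (so a half turn about z gives the same grasp; the last joint's range is limited). The gripper opens to 85 mm and grips with 20 to 120 N. Pads are 22 mm wide; open, the fingers measure 114 mm over their backs; the gripper's body (76 mm by 85 mm) begins 54 mm behind the grasp point. The pads swing forward as they close: fully open they stand 13 mm farther back than shut.
Start: joints at [-1.213, 0.264, 1.604, -0, 1.274, -0.037], TCP at [0.26, -0.623, 0.239] pointing down, gripper open.
Joint ranges: [-2.63, 2.63], [-0.94, 2.18], [0.31, 2.57], [-1.31, 4.45], [0, 2.66], [-2.55, 2.55]. Speed limits (rad/s): [2.57, 2.57, 3.14, 3.14, 3.14, 3.14].

### API

Orientations are given as a rotation vector (axis times angle).
In Python, from workcell import bot gives the robot as it stands.
- The arm moves only by the tool arm_command, never from a script. Its arguments are lists of equal length, an entry for each row: "slide": the shift along the tool's x, y, z in m, a list of three; "angular": the turn, a rotation vector about the tool's x, y, z in degrees, a list of three; "hand": the finger opening in m, from 0 to 0.0854. A call has exactly 8 rows; each row shifts and turns the pose as measured when the row begins, along the tool's axes as they then stand; what a row does not reach is not made up. A row lasts 1/10 s, in which the tool goes at most 50 mm and 8.59 degrees, less where a joint would pass 70% of its speed; a pose out of reach is approached as far as the arm can. A call is refused whole if a number of a shift passes 0.05 or a number of a turn 8.59, either way. A call with a gripper value outside its range is refused whole. The fingers move at their own pace and stop on an object; "squeeze" is the grip in N (left out, the last holds). Time passes only in rows, so rows that do not move let the fingers close, or fill a call up. It gives the time, the measured TCP pose, the force and the opening at its end, in the units of the state.
- bot.read_state(): the state, without advancing time (a new reading comes with each control period).
- bot.read_camera(name): name is "scene" or "top"; returns the picture (480x640x3 uint8, red, green, blue); there is no depth.
- bot.get_calibration(name): a dict with "fx", "fy", "cx", "cy" (pixels), "k1" (the pictures are not rectified: a ray, as slopes to the right and down, at radius r is drawn at 1 + k1 r^2 times it, then the intrinsics apply), "R" (3x3) and "t" (3): a world point X has camera coordinates R X + t. Camera axes: x right, y down, z forward; pixel columns grow to the right and rows downward; lengths in m; the calibration is good to about 2 mm. A picture is of the moment at which its call begins. get_calibration takes no time and is no camera call.
- bot.finish_job(): hands the job in, once; it reports no verdict.
The state is a dict: "time": time; "q": joint angles; "joint_vel": joint speeds; "joint_torque": joint torques, N m; "tool_pos": TCP position; "tcp_rot": TCP orientation; "wrist_force": force on the tool from outside, world axes, zero at the start; "torque": the same for the moment, N m; "width": opening from 0.0 (shut) to 1.0 (fully open).
Only numpy, scipy, OpenCV 4.12 (cv2) and the standard library are available. Lean on these libraries where they do the work, as an engineer would, in place of code of your own. Each camera call takes 0.05 s, during which the arm holds its last target.

### The job

First turn the crooked holder plate in place on the black stage (push its near left corner; its far right corner bears on the pegs beside it and must stay there) until its far edge lies flush against both far pegs. Next slide the lid out of the wooden box along its grooves and lay it flat, bar up, on the bench; lift out the rock specimen block that stands on edge inside, put it down on the rubber mat, tip it onto either broad face there and let go. Then pick it up again and lay it flat over the plate's black window, centred and lengthwise with it, leaving the plate flush against both far pegs and the other things where they stand.

Things in the scene. Friction and masses are not known exactly. Their poses are not given: they have to be found in the camera images.
- stage_top (a point): Black imaging stage, a fixed slab 200 (x) x 200 (y) x 20 mm high; this point is the centre of its top face. Its x axis points to the side with the steel pegs (the far side from the robot), y to the left, z up.
- peg_right (a point): Top centre of the right-hand far steel peg fixed on the stage: 16 mm diameter, 16 mm high above the stage top; at x +76, y -25 mm in the stage's frame.
- peg_side (a point): Top centre of the side steel peg, same size, close to the right-hand far peg; at x +67, y -46 mm in the stage's frame. It keeps the plate's far right corner from slipping away to the right while the plate turns; the plate need not touch it in the end.
- peg_left (a point): Top centre of the left-hand far steel peg, same size; at x +76, y +47 mm in the stage's frame. With the plate's far edge flush on both far pegs, that edge lies at x +68 mm in the stage's frame.
- window (a point): Loose aluminium plate, 130 (x) x 92 (y) x 8 mm, 0.26 kg (x 0.8 to 1.3), too wide to grasp; here: centre of its top face and of its flush black window, 74 (x) x 34 (y) mm. It starts turned 0.3 to 0.55 rad counter-clockwise from square, its far right corner nested with a few mm of play between right-hand far peg and side peg. Home: axes parallel to the stage's, this point at about x +3, y +11 mm there.
- plate_far_right (a point): Far right corner of the holder plate (plate x +65, y -46 mm from the window centre), half-way up its edge: the corner that bears on the right-hand far peg and the side peg. Plate axes.
- plate_far_left (a point): Far left corner of the holder plate (x +65, y +46 mm), half-way up its edge. Plate axes.
- plate_near_left (a point): Near left corner of the holder plate (x -65, y +46 mm), half-way up its edge: the corner to push. Plate axes.
- box_top (a point): Wooden box, fixed, 124 (x) x 150 (y) x 76 mm high; this point: centre of its open top, 76 mm above the bench. The lid slides out to -x (towards the robot), over the low end, 62 mm high. Inside 112 x 126 mm, floor 6 mm above the bench; side lips 5 mm thick leave 124 mm between them; grooves from 62 to 71 mm above the bench.
- lid_bar (a point): Sliding lid, loose wood, 118 (x) x 136 (y) x 6 mm, 0.11 kg, a dark grip bar 14 (x) x 60 (y) x 30 mm high across its middle; this point: the bar's centre, 21 mm above the lid's underside. In the box the underside is 62 mm above the bench, with play of 2 mm each side, 3 mm in height. Starts up to 12 mm open; clears the grooves when the bar is over 121 mm to -x of the box's centre.
- block_center (a point): Stone cast in grey resin, a loose block 90 (x) x 24 (y) x 50 (z) mm, 0.15 kg (x 0.7 to 1.4), marble-like stone showing on both broad sides; this point: its centre, x along its length, y through its thickness. It starts standing on a long narrow edge in the middle of the box, length along the box's x, between four ribs 12 mm high under its end thirds.
- mat_top (a point): Black rubber mat, fixed, 140 x 140 x 4 mm; this point is the centre of its top face.
- beaker: Glass beaker, 72 mm diameter, 95 mm high. A bystander: leave it. Origin at the centre of its underside.
- dropper: Small amber dropper bottle, 32 mm diameter, 65 mm high. A bystander: leave it. Origin at the centre of its underside.
- dish: Clear lidded petri dish, 94 mm diameter, 16 mm high. A bystander: leave it. Origin at the centre of its underside.
- spatula: Flat steel lab spatula, 165 mm long, 6 mm thick. A bystander: leave it. Origin at the centre of its underside.
- reagent: Amber reagent bottle, 68 mm diameter, 140 mm high. A bystander: leave it. Origin at the centre of its underside.
- jar: Glass jar with a white cap, 70 mm diameter, 80 mm high. A bystander: leave it. Origin at the centre of its underside.
- carton: Small cardboard box, 85 x 60 x 35 mm. A bystander: leave it. Origin at the centre of its underside.
Mind the look-alikes: they are no part of the job. Of the things that look like the part that bears window, the larger one is meant. Leave any pink look-alike of the part that bears lid_bar alone.

How it is judged:
By the outcome, as a careful person would: the job done as asked, in the order asked, and still so for the second after the job is handed in, with the robot touching nothing.
It also fails if it takes over 72 s, if anything falls off the work surface, if the arm or the gripper's body presses on something with over 40 N, if the wrist force passes 120 N, or if a joint passes its speed limit or range.

## Working session

There is one attempt and no reset: what is moved stays moved. The work goes in short steps, Python scripts to look and compute and a tool call to move; the robot and the scene stay as the last step left them, time stands still between calls to the robot, and variables do not carry over. Pictures are saved under pics/ and viewed, and the job is handed in when it is done.

Besides the shell and the picture viewer there is one more tool, called after "Call:" as name(argument=value, ...), one argument or row to a line, values as JSON. arm_command: Moves the arm, as the interface text tells. Its arguments: {"type":"object","properties":{"slide":{"type":"array","items":{"type":"array","items":{"type":"number"}}},"angular":{"type":"array","items":{"type":"array","items":{"type":"number"}}},"hand":{"type":"array","items":{"type":"number"}},"squeeze":{"type":"number"}},"required":["slide","angular","hand"]}

```bash
mkdir -p pics; ls; python3 - <<'E'
from workcell import bot
import cv2
for n in("scene","top"):
    im=bot.read_camera(n); cv2.imwrite(f"pics/{n}0.png",im[:,:,::-1]); print(n,bot.get_calibration(n))
print(bot.read_state())
E
```

```text
pics
scene {'fx': 606.4956665750168, 'fy': 606.4956665750168, 'cx': 320.0241638050521, 'cy': 244.95627924914552, 'k1': 0.006405755631783516, 'R': array([[ 0.53280047,  0.84617281, -0.01073487],
       [ 0.70080994, -0.44831072, -0.55487199],
       [-0.47433014,  0.28811295, -0.83186648]]), 't': array([-0.31071855, -0.35202671,  1.8549965 ])}
top {'fx': 540.8636739661431, 'fy': 540.8636739661431, 'cx': 318.0496645205975, 'cy': 239.12213228121402, 'k1': -0.13634738968338064, 'R': array([[ 0.0234832 , -0.99972244,  0.00189263],
       [-0.99001452, -0.02351829, -0.13898975],
       [ 0.13899568,  0.0013902 , -0.99029201]]), 't': array([-0.02958274,  0.56881851,  1.36344648])}
{'time': 0.1, 'q': array([-1.21291829e+00,  2.64695981e-01,  1.60523318e+00, -1.22464160e-08,
        1.27372359e+00, -3.68920639e-02]), 'joint_vel': array([-0.00037017, -0.00056143, -0.00240039,  0.00045355,  0.00251322,
       -0.00064806]), 'joint_torque': array([ 2.07345352e-04, -5.16707003e+01, -3.68589628e+01, -7.47462832e-05,
        6.31614865e-03,  3.31933359e-05]), 'tool_pos': array([ 0.2593781 , -0.62247294,  0.23807658]), 'tcp_rot': array([-3.07859735e+00, -6.15685821e-01,  5.16810642e-04]), 'wrist_force': array([ 0.10789634,  0.59278986, -0.4277937 ]), 'torque': array([-0.00488597, -0.02002381, -0.00057098]), 'width': 1.0012468825314587}
```

View pics/scene0.png

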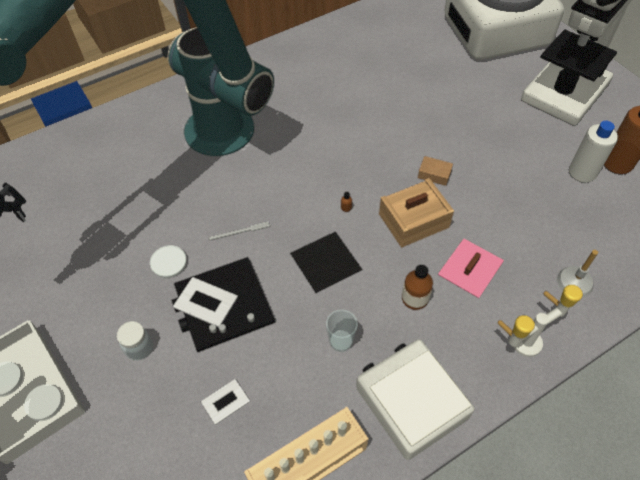

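View pics/top0.png

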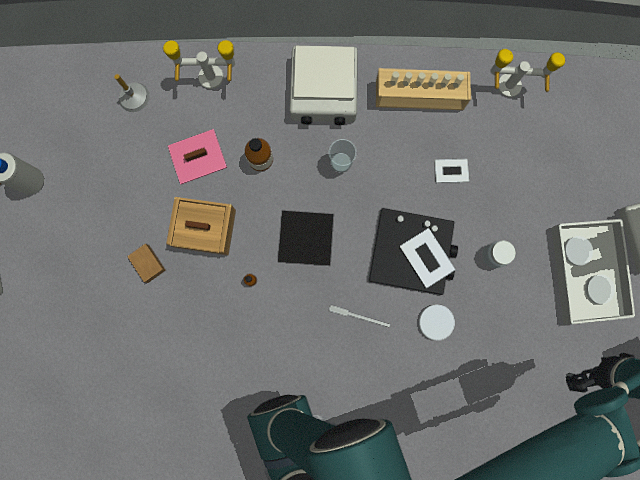

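Top view: the wooden box with lid is at (200,226), and the pink look-alike at (197,156) is to be left alone. The plate on the stage is at (428,258), with its smaller look-alike at (452,170). The mat is at (306,238). Close crops next.

```bash
cat > h.py <<'E'
import numpy as np,cv2
from workcell import bot
C={n:bot.get_calibration(n) for n in("scene","top")}
def proj(n,X):
    c=C[n]; X=np.atleast_2d(X); p=X@c["R"].T+c["t"]; s=p[:,:2]/p[:,2:]
    s=s*(1+c["k1"]*(s**2).sum(1,keepdims=True))
    return s*[c["fx"],c["fy"]]+[c["cx"],c["cy"]]
def unproj(n,uv,z):
    c=C[n]; d=(np.atleast_2d(uv)-[c["cx"],c["cy"]])/[c["fx"],c["fy"]]; s=d.copy()
    for _ in range(20): s=d/(1+c["k1"]*(s**2).sum(1,keepdims=True))
    r=np.c_[s,np.ones(len(s))]@c["R"]; o=-c["R"].T@c["t"]
    return o+r*((z-o[2])/r[:,2:])
def crop(im,x0,y0,w,h,k,name):
    cv2.imwrite(name,cv2.resize(im[y0:y0+h,x0:x0+w,::-1],None,fx=k,fy=k,interpolation=cv2.INTER_CUBIC))
E
python3 - <<'E'
from h import *
a=cv2.imread("pics/top0.png")[:,:,::-1]; s=cv2.imread("pics/scene0.png")[:,:,::-1]
crop(a,360,195,110,105,7,"pics/c1.png"); crop(a,110,120,130,170,3.5,"pics/c2.png")
crop(s,160,245,130,115,6,"pics/c3.png"); crop(s,370,150,140,150,4,"pics/c4.png")
E
```

```text
(no output)
```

View pics/c1.png

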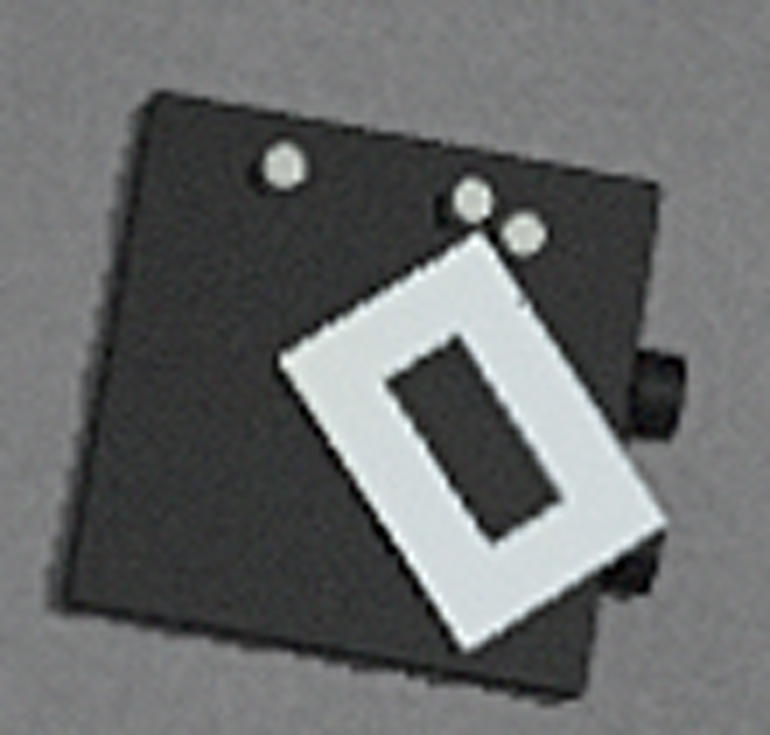

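View pics/c2.png

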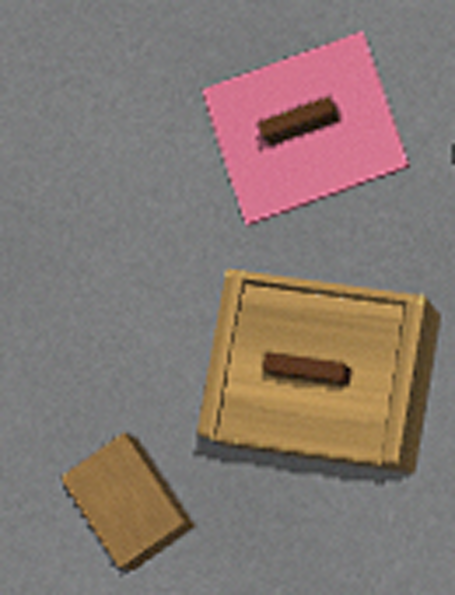

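View pics/c3.png

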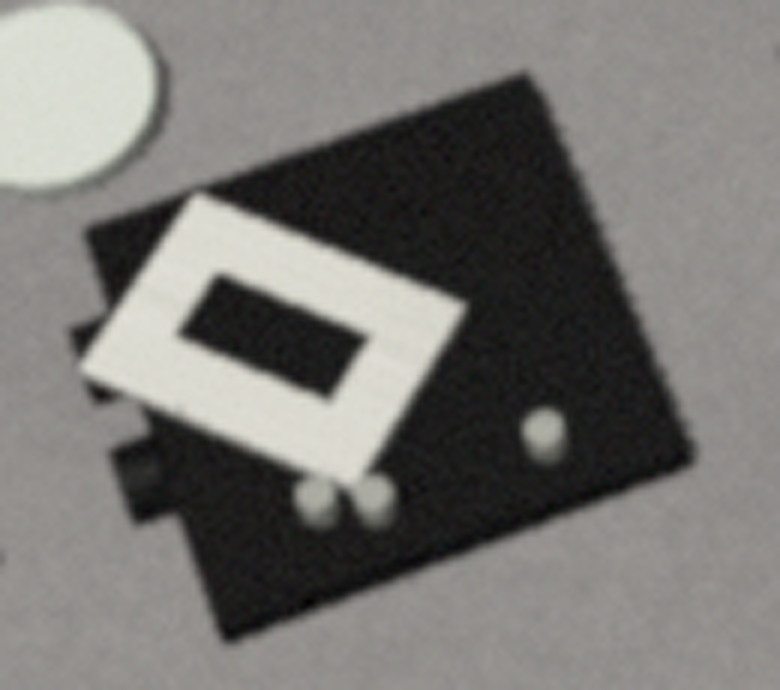

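View pics/c4.png

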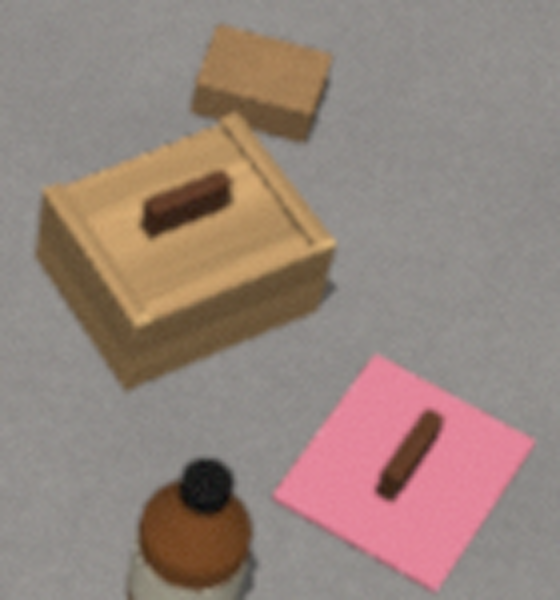

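```bash
cat >> h.py <<'E'
from scipy.optimize import least_squares
def fit(obs,x0):
    # obs: list (cam, local xyz(3), uv) ; pose x,y,yaw
    def res(p):
        c,s=np.cos(p[2]),np.sin(p[2]); r=[]
        for n,l,uv in obs:
            X=[p[0]+c*l[0]-s*l[1],p[1]+s*l[0]+c*l[1],l[2]]
            r+=list(proj(n,X)[0]-uv)
        return np.array(r)
    o=least_squares(res,x0,loss="soft_l1"); return o.x,res(o.x).reshape(-1,2)
def cp(u,v,x0,y0,k): return np.array([(u+.5)/k-.5+x0,(v+.5)/k-.5+y0])
E
python3 - <<'E'
from h import *
t=lambda u,v:cp(u,v,360,195,7); s=lambda u,v:cp(u,v,160,245,6)
pegs=[(.076,.047,.036),(.076,-.025,.036),(.067,-.046,.036)]
top=[("top",pegs[0],t(285,165)),("top",pegs[1],t(473,200)),("top",pegs[2],t(525,233)),
("top",(.1,.1,.02),t(160,93)),("top",(.1,-.1,.02),t(657,183))]
sc=[("scene",pegs[0],s(545,426)),("scene",pegs[1],s(376,491)),("scene",pegs[2],s(315,498)),
("scene",(-.1,-.1,.02),s(88,232)),("scene",(-.1,.1,.02),s(527,73)),("scene",(.1,.1,.02),s(692,455)),("scene",(.1,-.1,.02),s(225,630))]
np.set_printoptions(precision=4,suppress=True)
for n,o in(("top",top),("scene",sc),("both",top+sc)):
    p,r=fit(o,[.5,-.25,-.2]); print("stage",n,p,"\n",r.T.round(1))
P=[(.065,.046,.028),(.065,-.046,.028),(-.065,-.046,.028),(-.065,.046,.028)]
W=[(.037,.017,.028),(.037,-.017,.028),(-.037,-.017,.028),(-.037,.017,.028)]
ot=[("top",l,t(*uv)) for l,uv in zip(P+W,[(280,358),(482,232),(667,521),(468,650),(385,380),(460,335),(563,500),(495,545)])]
# scene: far right corner near pegs(355,487); far left (468,303); near left (200,193); near right(82,372)
os_=[("scene",l,s(*uv)) for l,uv in zip(P+W,[(468,303),(355,485),(82,370),(200,193),(370,337),(330,399),(178,335),(220,274)])]
for n,o in(("top",ot),("scene",os_),("both",ot+os_)):
    p,r=fit(o,[.47,-.3,.3]); print("plate",n,p,"\n",r.T.round(1))
bt=lambda u,v:cp(u,v,110,120,3.5); bs=lambda u,v:cp(u,v,370,150,4)
B=[("top",(.062,.075,.076),bt(230,270)),("top",(.062,-.075,.076),bt(425,296)),("top",(-.062,.075,.076),bt(197,440)),("top",(-.062,-.075,.076),bt(402,468))]
S=[("scene",(.062,.075,.076),bs(333,243)),("scene",(.062,-.075,.076),bs(134,324)),("scene",(-.062,-.075,.076),bs(42,188)),("scene",(-.062,.075,.076),bs(233,113))]
for n,o in(("top",B),("scene",S),("both",B+S)):
    p,r=fit(o,[.56,.25,-.1]); print("box",n,p,"\n",r.T.round(1))
L=[("top",(.007,.03,.098),bt(265,353)),("top",(.007,-.03,.098),bt(349,363)),("top",(-.007,.03,.098),bt(263,374)),("top",(-.007,-.03,.098),bt(345,385))]
S=[("scene",(.007,.03,.098),bs(230,184)),("scene",(.007,-.03,.098),bs(150,213)),("scene",(-.007,-.03,.098),bs(143,203)),("scene",(-.007,.03,.098),bs(220,172))]
for n,o in(("top",L),("scene",S),("both",L+S)):
    p,r=fit(o,[.56,.25,-.1]); print("bar",n,p,"\n",r.T.round(1))
a=cv2.imread("pics/top0.png")[:,:,::-1]; s2=cv2.imread("pics/scene0.png")[:,:,::-1]
crop(a,230,190,120,110,6,"pics/c5.png"); crop(s2,280,180,160,180,4,"pics/c6.png")
crop(a,320,195,210,155,3.8,"pics/c7.png")
E
```

```text
stage top [ 0.5474 -0.2656 -0.1538] 
 [[ 0.   0.  -0.1 -1.2  1.3]
 [ 0.3  0.2  0.2 -0.5 -0.2]]
stage scene [ 0.5485 -0.2614 -0.1568] 
 [[ 0.3 -0.1  0.5 -1.1  0.5  0.4 -1.1]
 [ 0.7  0.7 -0.4 -0.5 -0.7 -0.8  0.6]]
stage both [ 0.5481 -0.2625 -0.1608] 
 [[-0.9 -0.9 -1.1 -2.1  0.4 -0.3 -0.7 -0.1 -1.5  0.2 -0.2 -1.8]
 [-0.  -0.   0.  -1.  -0.2  1.   0.9 -0.3 -0.6 -0.5 -0.5  0.6]]
plate top [ 0.5295 -0.3039  0.5783] 
 [[-0.1  0.   0.5 -0.1 -0.1 -0.1  0.5 -0.5]
 [-0.1 -0.3  0.1  0.3  0.  -0.3 -0.1  0.3]]
plate scene [ 0.5286 -0.299   0.5769] 
 [[ 0.   0.2 -0.4 -0.3  0.7  0.4 -0.3 -0.1]
 [ 0.1  0.4 -0.3 -0.2 -0.3  0.6  0.2 -0.6]]
plate both [ 0.5291 -0.3011  0.5782] 
 [[-1.2 -1.  -0.5 -1.1 -1.2 -1.2 -0.6 -1.6 -0.6 -0.4 -1.  -1.   0.  -0.3
  -1.  -0.8]
 [ 0.  -0.2  0.2  0.5  0.1 -0.2  0.   0.5  0.6  1.   0.3  0.3  0.3  1.2
   0.8 -0.1]]
box top [ 0.594   0.2884 -0.1094] 
 [[-0.6  0.5  0.6 -0.5]
 [ 0.7  0.7 -0.6 -0.8]]
box scene [ 0.5938  0.2925 -0.1147] 
 [[ 0.2 -0.1 -0.6  0.4]
 [-0.1  0.4  0.  -0.5]]
box both [ 0.5942  0.2904 -0.1117] 
 [[-1.3 -0.2 -0.2 -1.3 -0.3 -0.6 -1.1 -0.2]
 [ 0.6  0.7 -0.8 -0.8  0.3  0.9  0.5 -0.1]]
bar top [ 0.5898  0.2888 -0.1012] 
 [[ 0.4 -0.4  0.1 -0.1]
 [ 0.3  0.4 -0.2 -0.5]]
bar scene [ 0.5915  0.2911 -0.125 ] 
 [[ 0.3  0.2 -0.7  0.1]
 [ 0.2  0.9 -0.5 -0.6]]
bar both [ 0.5907  0.2899 -0.1111] 
 [[ 0.  -0.8 -0.3 -0.5 -0.3 -0.3 -1.2 -0.6]
 [-0.1  0.1 -0.7 -0.7  0.1  1.  -0.4 -0.7]]
```

View pics/c5.png

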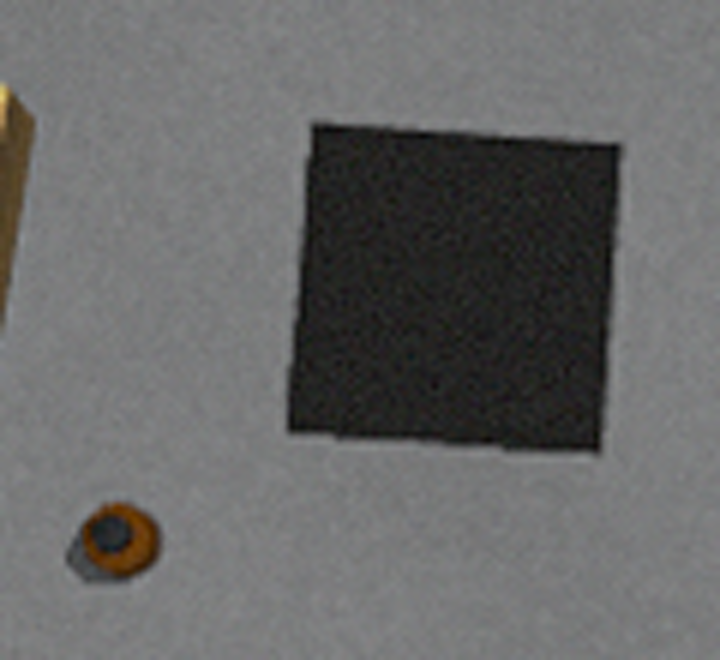

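View pics/c6.png

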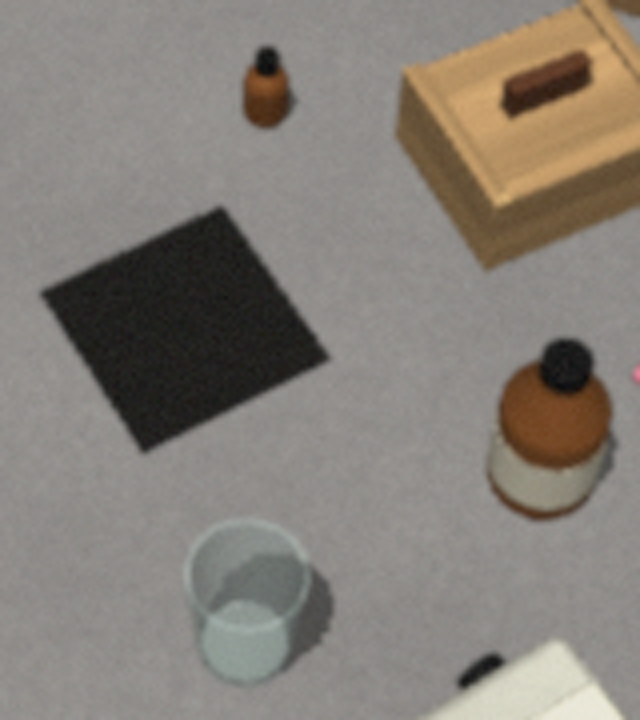

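```bash
cat >> h.py <<'E'
from scipy.spatial.transform import Rotation as Ro
np.set_printoptions(precision=4,suppress=True)
def Rd(psi): return Ro.from_matrix(np.array([[np.cos(psi),np.sin(psi),0],[np.sin(psi),-np.cos(psi),0],[0,0,-1]]))
def state():
    s=bot.read_state(); R=Ro.from_rotvec(s["tcp_rot"]); m=R.as_matrix()
    print("t%.2f p %s psi %.4f tilt %.3f F %s w %.3f q %s"%(s["time"],s["tool_pos"].round(4),np.arctan2(m[1,0],m[0,0]),np.arccos(-m[2,2]),s["wrist_force"].round(1),s["width"],s["q"].round(2)))
    return s["tool_pos"],R
def plan(wps,per=.045,rot=8.5,start=None):
    """wps: (x,y,z,psi[,per]) -> rows printed in tool axes"""
    p,R=state() if start is None else start
    S=[];A=[]
    for w in wps:
        t=np.array(w[:3]); T=Rd(w[3]) if np.isscalar(w[3]) else w[3]; st=w[4] if len(w)>4 else per
        rv=(R.inv()*T).as_rotvec(); d=t-p
        n=max(1,int(np.ceil(np.linalg.norm(d)/st-1e-6)),int(np.ceil(np.degrees(np.linalg.norm(rv))/rot-1e-6)))
        for i in range(n):
            r0=R*Ro.from_rotvec(rv*i/n); S.append(list((r0.inv().apply(d/n)).round(4))); A.append(list(np.degrees(rv/n).round(2)))
        p,R=t,T
    for i in range(0,len(S),8):
        print("slide",[[float(v) for v in s] for s in S[i:i+8]]); print("ang  ",[[float(v) for v in s] for s in A[i:i+8]])
    print("rows",len(S))
E
python3 - <<'E'
from h import *
t=lambda u,v:cp(u,v,230,190,6); s=lambda u,v:cp(u,v,280,180,4)
M=[(.07,.07,.004),(.07,-.07,.004),(-.07,-.07,.004),(-.07,.07,.004)]
a=[("top",l,t(*u)) for l,u in zip(M,[(313,123),(620,145),(600,452),(288,432)])]
b=[("scene",l,s(*u)) for l,u in zip([M[0],M[1],M[2],M[3]],[(328,357),(145,452),(42,293),(222,207)])]
for o in(a,b,a+b):
    p,r=fit(o,[.55,0,0]); print("mat",p,r.T.round(1))
print("dropper",unproj("top",[[249,280]],.05)); print("beaker",unproj("top",[[342,155]],.05),"reagent",unproj("top",[[258,150]],.1),"carton",unproj("top",cp(np.array([62,125,190,122]),np.array([477,433,522,570]),110,120,3.5).T,.035))
print("dish",unproj("top",[[437,322]],.016),"jar",unproj("top",[[502,252]],.08),"spat",unproj("top",[[331,308],[389,325]],.0))
pv0=np.array([.6087,-.3042]);pv1=np.array([.6097,-.307]); 
def tp(th,off=11,e=76,k=None):
    k=(.578-th)/.735; pv=pv0+(pv1-pv0)*k
    c,s=np.cos(th),np.sin(th); return pv+[c*(-.130-off/1000)-s*e/1000, s*(-.130-off/1000)+c*e/1000]
for th in np.linspace(.578,-.157,8): print(th.round(3),tp(th))
A=tp(.578,off=32); print("approach",A)
plan([(A[0],A[1],.09,.578),(A[0],A[1],.031,.578)])
E
```

```text
mat [ 0.5782  0.0176 -0.0451] [[-0.4  0.5  0.4 -0.4]
 [-0.2 -0.4  0.4  0.1]]
mat [ 0.578   0.0209 -0.041 ] [[ 1.1 -0.2 -0.7  0. ]
 [ 0.2  0.3 -0.1 -0.6]]
mat [ 0.5781  0.0191 -0.0435] [[-1.  -0.1 -0.2 -0.9  0.5 -0.9 -1.2 -0.4]
 [-0.2 -0.4  0.4  0.2  0.7  0.7  0.1 -0.2]]
dropper [[0.4583 0.1578 0.05  ]]
beaker [[ 0.7938 -0.0742  0.05  ]] reagent [[0.7871 0.1425 0.1   ]] carton [[0.5134 0.4855 0.035 ]
 [0.5479 0.4388 0.035 ]
 [0.4822 0.3845 0.035 ]
 [0.4449 0.4344 0.035 ]]
dish [[ 0.3617 -0.3316  0.016 ]] jar [[ 0.5417 -0.4867  0.08  ]] spat [[ 0.393  -0.0544  0.    ]
 [ 0.3517 -0.2077  0.    ]]
0.578 [ 0.4491 -0.3176]
0.473 [ 0.4487 -0.3012]
0.368 [ 0.4501 -0.2848]
0.263 [ 0.4532 -0.2687]
0.158 [ 0.4581 -0.2529]
0.053 [ 0.4646 -0.2378]
-0.052 [ 0.4727 -0.2234]
-0.157 [ 0.4823 -0.2099]
approach [ 0.4315 -0.3291]
t0.10 p [ 0.2594 -0.6225  0.2381] psi 0.3948 tilt 0.002 F [ 0.1  0.6 -0.4] w 1.001 q [-1.21  0.26  1.61 -0.    1.27 -0.04]
slide [[0.0302, -0.0227, 0.0165], [0.0306, -0.0221, 0.0165], [0.0311, -0.0215, 0.0165], [0.0315, -0.0208, 0.0165], [0.0319, -0.0202, 0.0165], [0.0323, -0.0195, 0.0165], [0.0327, -0.0189, 0.0165], [0.0331, -0.0182, 0.0165]]
ang   [[-0.01, -0.0, -1.17], [-0.01, -0.0, -1.17], [-0.01, -0.0, -1.17], [-0.01, -0.0, -1.17], [-0.01, -0.0, -1.17], [-0.01, -0.0, -1.17], [-0.01, -0.0, -1.17], [-0.01, -0.0, -1.17]]
slide [[0.0335, -0.0175, 0.0165], [0.0, 0.0, 0.0295], [0.0, 0.0, 0.0295]]
ang   [[-0.01, -0.0, -1.17], [0.0, 0.0, 0.0], [0.0, 0.0, 0.0]]
rows 11
```

Call:
arm_command(
  slide=[
    [0.03,-0.023,0.016],
    [0.031,-0.022,0.016],
    [0.031,-0.021,0.016],
    [0.032,-0.021,0.016],
    [0.032,-0.02,0.016],
    [0.032,-0.019,0.016],
    [0.033,-0.019,0.016],
    [0.033,-0.018,0.016],
  ],
  angular=[
    [0,0,-1.2],
    [0,0,-1.2],
    [0,0,-1.2],
    [0,0,-1.2],
    [0,0,-1.2],
    [0,0,-1.2],
    [0,0,-1.2],
    [0,0,-1.2],
  ],
  hand=[0,0,0,0,0,0,0,0],
)

```text
time: 0.9
tool_pos: [0.4138, -0.3578, 0.1044]
tcp_rot: [3.018, 0.868, -0.002]
wrist_force: [-0.1, -1.2, 0.4]
width: -0.001
```

```bash
python3 - <<'E'
from h import *
A=(.4315,-.3291)
plan([(A[0],A[1],.06,.578),(A[0],A[1],.031,.578)])
E
```

```text
t0.90 p [ 0.4138 -0.3578  0.1044] psi 0.5598 tilt 0.002 F [-0.1 -1.2  0.4] w -0.001 q [-0.76  0.15  2.01 -0.    0.98  0.26]
slide [[0.0152, -0.0075, 0.0222], [0.0152, -0.0073, 0.0222], [0.0, 0.0, 0.029]]
ang   [[0.03, 0.05, -0.52], [0.03, 0.05, -0.52], [0.0, 0.0, 0.0]]
rows 3
```

Call:
arm_command(
  slide=[
    [0.015,-0.0075,0.022],
    [0.015,-0.0075,0.022],
    [0,0,0.025],
    [0,0,0.004],
    [0.006,0,0],
    [0.006,0,0],
    [0,0,0],
    [0,0,0],
  ],
  angular=[
    [0,0,-0.5],
    [0,0,-0.5],
    [0,0,0],
    [0,0,0],
    [0,0,0],
    [0,0,0],
    [0,0,0],
    [0,0,0],
  ],
  hand=[0,0,0,0,0,0,0,0],
)

```text
time: 1.7
tool_pos: [0.4412, -0.3162, 0.0285]
tcp_rot: [-3.005, -0.908, 0.011]
wrist_force: [-0.1, 0.5, -0.7]
width: 0.0
```

```bash
python3 - <<'E'
from h import *
a=bot.read_camera("top"); s=bot.read_camera("scene"); state()
crop(a,360,195,110,105,7,"pics/d1.png"); crop(s,160,245,130,115,6,"pics/d2.png")
E
```

```text
t1.80 p [ 0.4411 -0.3162  0.0285] psi 0.5869 tilt 0.007 F [ 0.1 -1.4  0.5] w 0.001 q [-0.67  0.25  2.06 -0.01  0.84  0.32]
```

View pics/d1.png

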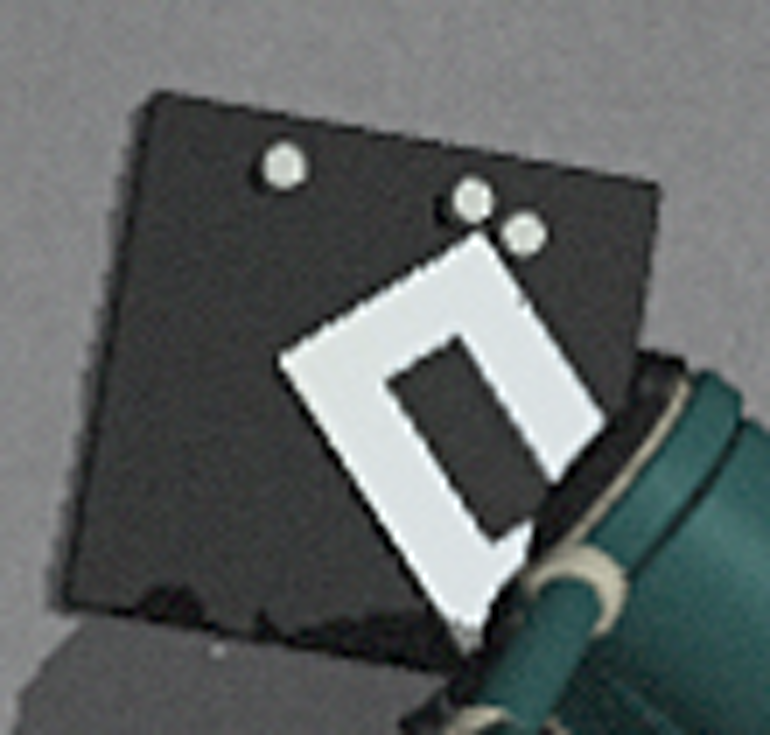

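View pics/d2.png

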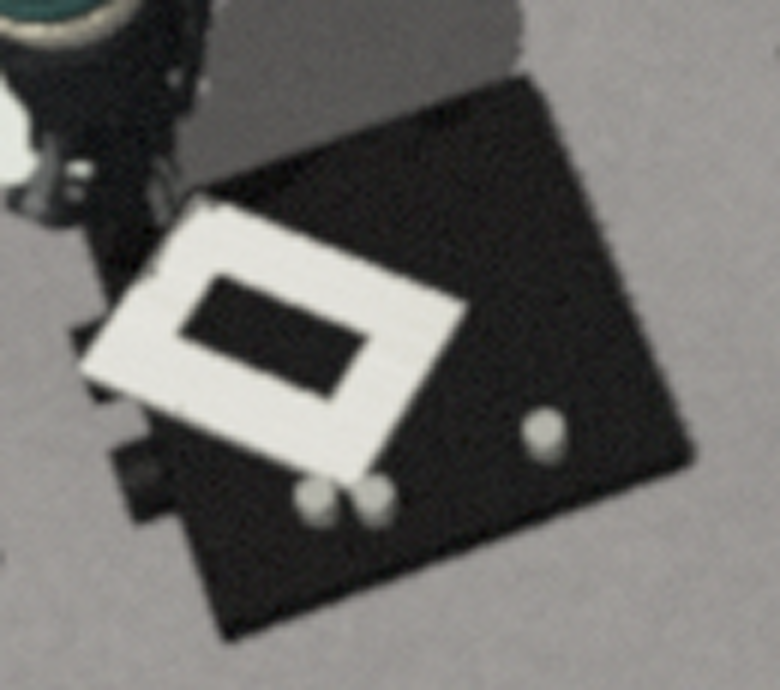

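```bash
cat > arc.py <<'E'
from h import *
pv0=np.array([.6087,-.3042]);pv1=np.array([.6097,-.307]); 
def tp(th,off=11,e=80):
    k=min(1,(.578-th)/.735*2); pv=pv0+(pv1-pv0)*k
    c,s=np.cos(th),np.sin(th); return pv+[c*(-.130-off/1000)-s*e/1000, s*(-.130-off/1000)+c*e/1000]
E
python3 - <<'E'
from arc import *
w=[(*tp(.578),.031,.578,.005)]+[(*tp(t),.031,t,.02) for t in np.linspace(.578,-.157,15)[1:]]
plan(w)
E
```

```text
t1.80 p [ 0.4411 -0.3162  0.0285] psi 0.5869 tilt 0.007 F [ 0.1 -1.4  0.5] w 0.001 q [-0.67  0.25  2.06 -0.01  0.84  0.32]
slide [[0.0029, 0.0008, -0.0013], [0.0029, 0.0008, -0.0013], [0.0043, -0.0069, 0.0], [0.0043, -0.0069, 0.0], [0.0043, -0.0069, 0.0], [0.0044, -0.0069, 0.0], [0.0044, -0.0069, 0.0], [0.0044, -0.0069, 0.0]]
ang   [[-0.12, 0.17, 0.25], [-0.12, 0.17, 0.25], [0.0, 0.0, 3.01], [0.0, 0.0, 3.01], [0.0, 0.0, 3.01], [0.0, 0.0, 3.01], [0.0, 0.0, 3.01], [0.0, 0.0, 3.01]]
slide [[0.0044, -0.0069, 0.0], [0.0044, -0.0073, 0.0], [0.0044, -0.0073, 0.0], [0.0044, -0.0073, 0.0], [0.0044, -0.0073, 0.0], [0.0044, -0.0073, 0.0], [0.0044, -0.0073, 0.0], [0.0044, -0.0073, 0.0]]
ang   [[0.0, 0.0, 3.01], [0.0, 0.0, 3.01], [0.0, 0.0, 3.01], [0.0, 0.0, 3.01], [0.0, 0.0, 3.01], [0.0, 0.0, 3.01], [0.0, 0.0, 3.01], [0.0, 0.0, 3.01]]
rows 16
```

Call:
arm_command(
  slide=[
    [0.003,0.001,-0.0013],
    [0.003,0.001,-0.0013],
    [0.0043,-0.006,0],
    [0.0043,-0.0065,0],
    [0.0043,-0.0069,0],
    [0.0044,-0.0069,0],
    [0.0044,-0.0069,0],
    [0.0044,-0.0069,0],
  ],
  angular=[
    [-0.1,0.2,0.25],
    [-0.1,0.2,0.25],
    [0,0,3],
    [0,0,3],
    [0,0,3],
    [0,0,3],
    [0,0,3],
    [0,0,3],
  ],
  hand=[0,0,0,0,0,0,0,0],
)

```text
time: 2.6
tool_pos: [0.4537, -0.2674, 0.0315]
tcp_rot: [-3.118, -0.388, -0.001]
wrist_force: [0.2, -0.6, -0.6]
width: 0.004
```

```bash
python3 - <<'E'
from arc import *
p,R=state(); m=R.as_matrix(); th=np.arctan2(m[1,0],m[0,0]); print(tp(th))
a=bot.read_camera("top"); s=bot.read_camera("scene"); 
crop(a,360,195,110,105,7,"pics/d3.png"); crop(s,160,245,130,115,6,"pics/d4.png")
E
```

```text
t2.60 p [ 0.4537 -0.2674  0.0315] psi 0.2475 tilt 0.001 F [ 0.2 -0.6 -0.6] w 0.004 q [-0.58  0.21  2.1   0.    0.83  0.74]
[ 0.4533 -0.2637]
```

View pics/d3.png

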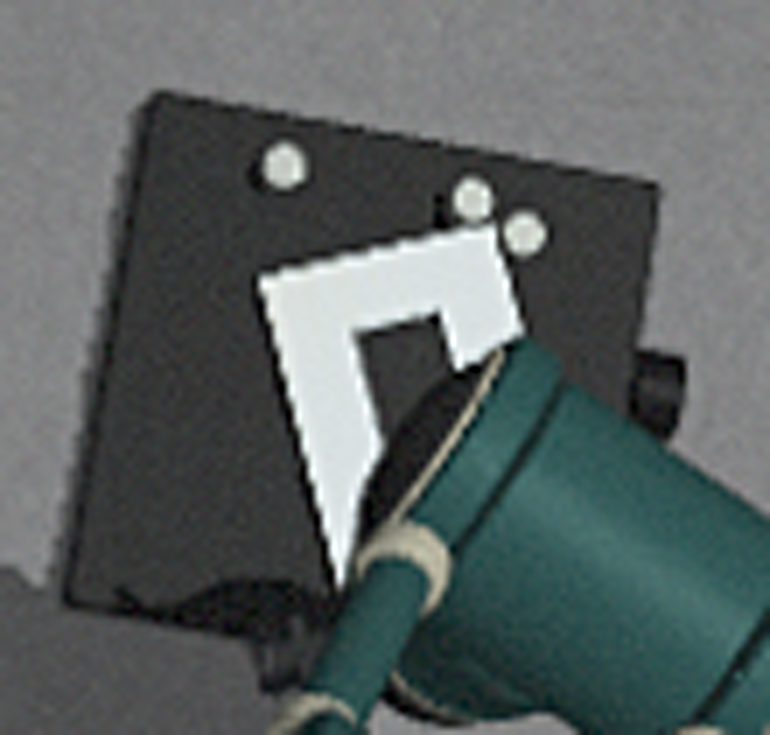

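View pics/d4.png

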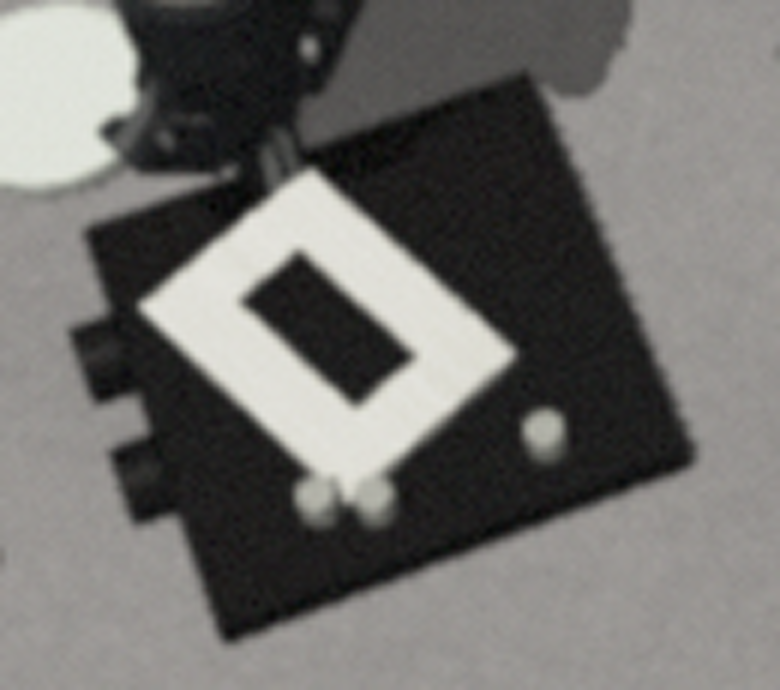

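```bash
python3 - <<'E'
from arc import *
plan([(*tp(t,e=80-4*(.22-t)/.38),.0312,t,.02) for t in np.linspace(.19,-.157,8)])
E
```

```text
t2.70 p [ 0.4538 -0.2668  0.0314] psi 0.2506 tilt 0.001 F [-0.2 -0.   0.2] w 0.000 q [-0.58  0.21  2.1   0.    0.83  0.74]
slide [[0.0051, -0.0105, 0.0003], [0.0041, -0.0064, 0.0], [0.0041, -0.0064, 0.0], [0.004, -0.0064, 0.0], [0.004, -0.0064, 0.0], [0.004, -0.0064, 0.0], [0.004, -0.0064, 0.0], [0.0039, -0.0064, 0.0]]
ang   [[-0.02, -0.05, 3.47], [0.0, 0.0, 2.84], [0.0, 0.0, 2.84], [0.0, 0.0, 2.84], [0.0, 0.0, 2.84], [0.0, 0.0, 2.84], [0.0, 0.0, 2.84], [0.0, 0.0, 2.84]]
rows 8
```

Call:
arm_command(
  slide=[
    [0.005,-0.01,0.0003],
    [0.004,-0.0065,0],
    [0.004,-0.0065,0],
    [0.004,-0.0065,0],
    [0.004,-0.0065,0],
    [0.004,-0.006,0],
    [0.004,-0.006,0],
    [0.004,-0.006,0],
  ],
  angular=[
    [0,0,3.4],
    [0,0,2.8],
    [0,0,2.8],
    [0,0,2.8],
    [0,0,2.8],
    [0,0,2.8],
    [0,0,2.8],
    [0,0,2.8],
  ],
  hand=[0,0,0,0,0,0,0,0],
)

```text
time: 3.5
tool_pos: [0.478, -0.2117, 0.031]
tcp_rot: [-3.132, 0.243, 0.014]
wrist_force: [-3.6, 0.2, 2.1]
width: -0.001
```

```bash
python3 - <<'E'
from arc import *
p,R=state(); m=R.as_matrix(); th=np.arctan2(m[1,0],m[0,0]); print(tp(th,e=77))
a=bot.read_camera("top"); s=bot.read_camera("scene"); 
crop(a,360,195,110,105,7,"pics/d5.png"); crop(s,160,245,130,115,6,"pics/d6.png")
E
```

```text
t3.50 p [ 0.478  -0.2117  0.031 ] psi -0.1550 tilt 0.009 F [-3.6  0.2  2.1] w -0.001 q [-0.46  0.21  2.1  -0.    0.84  1.27]
[ 0.4823 -0.2092]
```

View pics/d5.png

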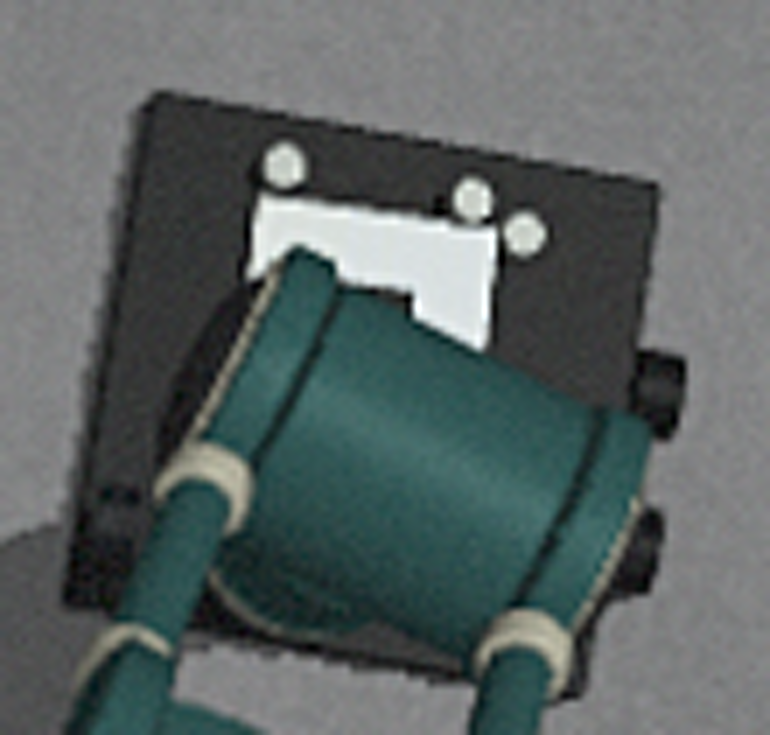

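View pics/d6.png

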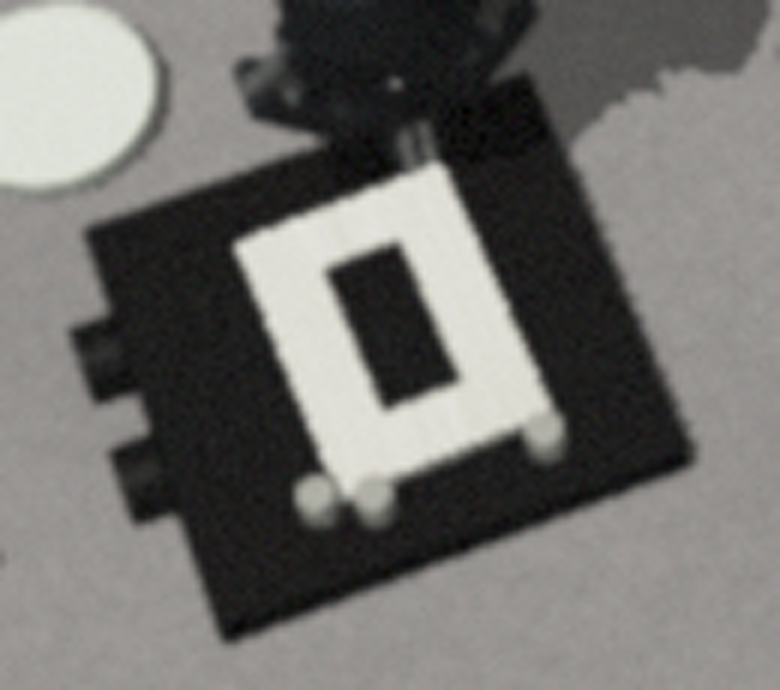

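Call:
arm_command(
  slide=[
    [0.002,0,0],
    [0.002,0,0],
    [0.002,0,0],
    [0.002,0,0],
    [0,0,0],
    [0,0,0],
    [-0.005,0,0],
    [-0.005,0,0],
  ],
  angular=[
    [0,0,0],
    [0,0,0],
    [0,0,0],
    [0,0,0],
    [0,0,0],
    [0,0,0],
    [0,0,0],
    [0,0,0],
  ],
  hand=[0,0,0,0,0,0,0,0],
)

```text
time: 4.4
tool_pos: [0.4699, -0.2114, 0.0298]
tcp_rot: [-3.129, 0.221, 0.032]
wrist_force: [-0.4, -0.3, -0.1]
width: 0.001
```

```bash
python3 - <<'E'
from arc import *
p,R=state()
s=bot.read_camera("scene"); a=bot.read_camera("top")
crop(s,180,255,100,80,8,"pics/d8.png");crop(a,380,205,70,50,11,"pics/d7.png")
E
```

```text
t4.40 p [ 0.4699 -0.2114  0.0298] psi -0.1412 tilt 0.021 F [-0.4 -0.3 -0.1] w 0.001 q [-0.47  0.21  2.11 -0.01  0.85  1.25]
```

View pics/d7.png

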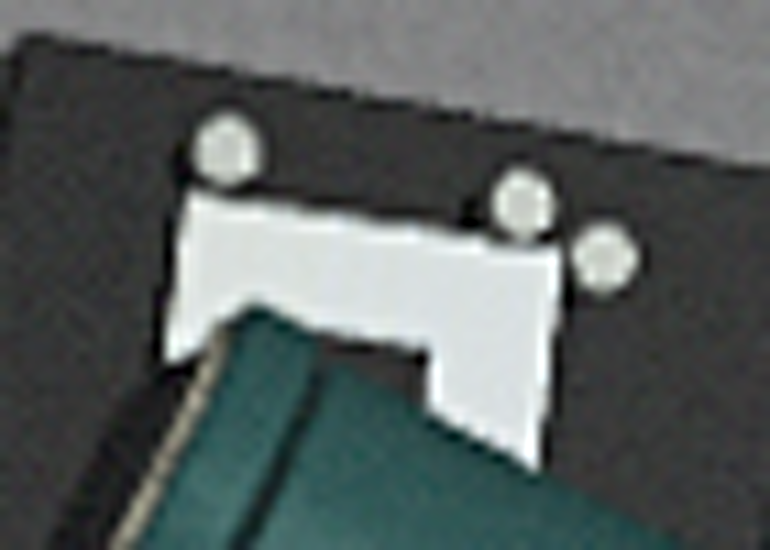

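View pics/d8.png

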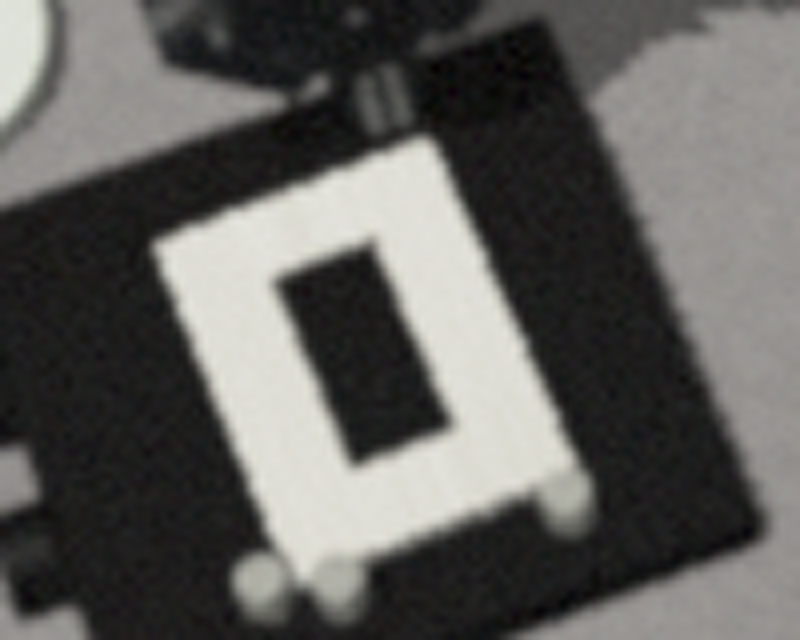

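```bash
cat >> h.py <<'E'
from scipy.ndimage import map_coordinates,gaussian_filter
def edgefit(im,n,segs,p0,rng=4,iters=4,N=25,sign=None,thr=6):
    """segs: list of (A,B) local 3D points (z world). refine x,y,yaw to image edges. sign list: +1 brighter on left-of-A->B image side(optional)"""
    g=gaussian_filter(im.astype(float).mean(2),.7); p=np.array(p0,float); R_=None
    def w(p,L): 
        c,s=np.cos(p[2]),np.sin(p[2]); L=np.atleast_2d(L); return np.c_[p[0]+c*L[:,0]-s*L[:,1],p[1]+s*L[:,0]+c*L[:,1],L[:,2]]
    for it in range(iters):
        obs=[]; r=rng if it<2 else rng/2
        for k,(A,B) in enumerate(segs):
            A=np.array(A,float);B=np.array(B,float); ts=np.linspace(.08,.92,N)
            L=A+(B-A)*ts[:,None]; uv=proj(n,w(p,L)); d=uv[-1]-uv[0]; d/=np.linalg.norm(d); nm=np.array([d[1],-d[0]])
            o=np.arange(-r,r+.01,.1)
            for l,q in zip(L,uv):
                pts=q+o[:,None]*nm; pr=map_coordinates(g,[pts[:,1],pts[:,0]],order=1,mode="nearest"); dr=np.gradient(pr,.1)
                m=np.abs(dr) if sign is None else dr*sign[k]
                j=m.argmax()
                if m[j]>thr and 2<j<len(o)-3: obs.append((l,q+o[j]*nm,nm,k))
        if len(obs)<8: print("few edges",len(obs)); return p,None
        L=np.array([o[0] for o in obs]);Q=np.array([o[1] for o in obs]);M=np.array([o[2] for o in obs])
        res=lambda x:((proj(n,w(x,L))-Q)*M).sum(1)
        s=least_squares(res,p,loss="soft_l1",f_scale=.2,x_scale=[.01,.01,.1]); p=s.x
    rr=res(p); K=np.array([o[3] for o in obs])
    return p,[(int((K==k).sum()),round(float(np.median(rr[K==k])),2)) for k in range(len(segs)) if (K==k).any()]
def rect(lx,ly,z):
    c=[(lx/2,ly/2,z),(lx/2,-ly/2,z),(-lx/2,-ly/2,z),(-lx/2,ly/2,z)]; return [(c[i],c[(i+1)%4]) for i in range(4)]  # far,right,near,left
E
cat > pl.py <<'E'
from h import *
s=bot.read_camera("scene"); a=bot.read_camera("top")
P=rect(.13,.092,.028); W=rect(.074,.034,.028); S=rect(.2,.2,.02)
p0=[.549,-.2523,-.155]
def run(full_top=False):
    print("scene plate",*edgefit(s,"scene",P[1:]+W,p0))
    print("scene plate far-edge",*edgefit(s,"scene",P+W,p0))
    print("scene stage",*edgefit(s,"scene",[S[0],S[1],S[3]],[.5483,-.2620,-.157]))
    print("top stage",*edgefit(a,"top",[S[0],S[1],S[3]],[.5478,-.2655,-.157]))
    print("top plate",*edgefit(a,"top",P+W,[.549,-.2545,-.155]))
run()
E
python3 pl.py
```

```text
scene plate [ 0.5492 -0.2562 -0.1222] [(25, -0.31), (25, -0.09), (25, -0.28), (25, 0.19), (25, 0.39), (25, 0.41), (25, 0.29)]
scene plate far-edge [ 0.5495 -0.2562 -0.1247] [(25, -0.7), (25, -0.3), (25, -0.2), (25, -0.3), (25, 0.3), (25, 0.41), (25, 0.3), (25, 0.29)]
scene stage [ 0.5542 -0.2622 -0.157 ] [(25, 0.02), (18, -0.05), (25, -0.09)]
top stage [ 0.5477 -0.261  -0.1635] [(25, 0.0), (18, -0.76), (25, -0.23)]
top plate [ 0.551  -0.2572 -0.1767] [(25, -0.22), (10, -0.13), (2, -1.11), (14, -0.25), (25, 0.1), (5, -0.28), (19, -0.07)]
```

Call:
arm_command(
  slide=[
    [0.005,0,-0.0015],
    [0.005,0,0],
    [0.003,0,0],
    [0.003,0,0],
    [0.004,0,0],
    [0.004,0,0],
    [0.004,0,0],
    [0.004,0,0],
  ],
  angular=[
    [0,-1,0.8],
    [0,0,0],
    [0,0,0],
    [0,0,0],
    [0,0,0],
    [0,0,0],
    [0,0,0],
    [0,0,0],
  ],
  hand=[0,0,0,0,0,0,0,0],
)

```text
time: 5.4
tool_pos: [0.4804, -0.2105, 0.0286]
tcp_rot: [-3.113, 0.235, 0.153]
wrist_force: [-13.7, -0.2, 17.0]
width: 0.006
```

```bash
python3 - <<'E'
from h import *
state()
E
python3 pl.py
```

```text
t5.40 p [ 0.4804 -0.2105  0.0286] psi -0.1505 tilt 0.099 F [-13.7  -0.2  17. ] w 0.006 q [-0.45  0.27  2.03 -0.03  0.94  1.29]
scene plate [ 0.5499 -0.2554 -0.1361] [(25, -0.3), (25, -0.1), (25, -0.2), (25, 0.3), (25, 0.31), (25, 0.4), (25, 0.29)]
scene plate far-edge [ 0.5502 -0.2554 -0.1388] [(25, -0.7), (25, -0.3), (25, -0.2), (25, -0.29), (25, 0.4), (25, 0.4), (25, 0.3), (25, 0.3)]
scene stage [ 0.5542 -0.2622 -0.1556] [(25, -0.01), (18, -0.01), (25, -0.09)]
top stage [ 0.5477 -0.2615 -0.1573] [(25, -0.01), (18, -0.7), (25, -0.2)]
top plate [ 0.5474 -0.256   0.0088] [(9, -1.09), (21, -0.3), (16, 0.0), (3, 0.74), (3, 0.4), (5, -0.02)]
```

```bash
python3 - <<'E'
from h import *
d=np.array([np.cos(-.157),np.sin(-.157)])
l=np.array([-d[1],d[0]])
p0=np.array([.4804,-.2105])
a=p0-.006*d; 
plan([(*a,.034,-.157,.01),(*a,.0325,-.157,.01),(*(p0+.001*d),.0325,-.157,.004),(*(p0+.008*d),.0325,-.157,.003)])
E
```

```text
t5.50 p [ 0.4804 -0.2105  0.0286] psi -0.1505 tilt 0.099 F [-14.4   1.4  15.8] w -0.002 q [-0.45  0.27  2.03 -0.03  0.94  1.29]
slide [[-0.0065, -0.0001, -0.0048], [0.0, 0.0, 0.0015], [0.0035, 0.0, 0.0], [0.0035, 0.0, 0.0], [0.0023, -0.0, 0.0], [0.0023, -0.0, 0.0], [0.0023, -0.0, 0.0]]
ang   [[-0.5, 5.67, 0.34], [0.0, 0.0, 0.0], [0.0, 0.0, 0.0], [0.0, 0.0, 0.0], [0.0, 0.0, 0.0], [0.0, 0.0, 0.0], [0.0, 0.0, 0.0]]
rows 7
```

Call:
arm_command(
  slide=[
    [-0.0065,0,-0.005],
    [0,0,0],
    [0.0035,0,0.001],
    [0.0035,0,0],
    [0.003,0,0],
    [0.003,0,0],
    [0.003,0,0],
    [0.003,0,0],
  ],
  angular=[
    [-0.5,5.7,0.4],
    [0,0,0],
    [0,0,0],
    [0,0,0],
    [0,0.5,0],
    [0,0.7,0],
    [0,0.7,0],
    [0,0.7,0],
  ],
  hand=[0,0,0,0,0,0,0,0],
)

```text
time: 6.3
tool_pos: [0.4816, -0.2081, 0.0287]
tcp_rot: [-3.125, 0.239, -0.005]
wrist_force: [-12.3, 1.2, 8.7]
width: 0.0
```

```bash
python3 - <<'E'
from h import *
state()
E
python3 pl.py
```

```text
t6.30 p [ 0.4816 -0.2081  0.0287] psi -0.1528 tilt 0.008 F [-12.3   1.2   8.7] w 0.000 q [-0.46  0.21  2.1   0.01  0.83  1.26]
scene plate [ 0.5505 -0.2545 -0.1554] [(25, -0.29), (25, -0.09), (25, -0.21), (25, 0.29), (25, 0.41), (25, 0.41), (25, 0.3)]
scene plate far-edge [ 0.5509 -0.2545 -0.1544] [(24, -0.7), (25, -0.26), (25, -0.19), (25, -0.22), (25, 0.4), (25, 0.42), (25, 0.3), (25, 0.38)]
scene stage [ 0.5541 -0.2622 -0.1565] [(25, -0.0), (20, -0.11), (25, -0.09)]
top stage [ 0.5477 -0.2618 -0.1576] [(25, -0.01), (19, -0.66), (25, -0.42)]
top plate [ 0.5528 -0.2542 -0.2309] [(25, -0.17), (9, -0.33), (4, -1.15), (20, -0.26), (25, 0.02), (4, -0.2), (24, -0.02)]
```

```bash
python3 - <<'E'
from h import *
p,R=state()
d=np.array([np.cos(-.157),np.sin(-.157)])
a=p[:2]-.02*d
plan([(*a,.031,-.157,.012),(*(a-.005*d),.075,-.157,.045),(.53,.04,.17,.70,.045),(.5907,.2899,.13,1.459,.045),(.5907,.2899,.081,1.459,.03)])
E
```

```text
t6.40 p [ 0.4816 -0.208   0.0286] psi -0.1531 tilt 0.008 F [-11.5   1.    6.8] w -0.005 q [-0.46  0.21  2.1   0.01  0.83  1.26]
t6.40 p [ 0.4816 -0.208   0.0286] psi -0.1531 tilt 0.008 F [-11.5   1.    6.8] w -0.005 q [-0.46  0.21  2.1   0.01  0.83  1.26]
slide [[-0.01, -0.0, -0.0012], [-0.01, -0.0, -0.0012], [-0.005, -0.0, -0.044], [0.0049, -0.0361, -0.0136], [0.0092, -0.0352, -0.0136], [0.0135, -0.0338, -0.0136], [0.0175, -0.0319, -0.0136], [0.0213, -0.0296, -0.0136]]
ang   [[-0.21, -0.08, 0.11], [-0.21, -0.08, 0.11], [0.0, 0.0, 0.0], [0.0, 0.0, -7.01], [0.0, 0.0, -7.01], [0.0, 0.0, -7.01], [0.0, 0.0, -7.01], [0.0, 0.0, -7.01]]
slide [[0.0247, -0.0267, -0.0136], [0.0278, -0.0235, -0.0136], [0.0346, -0.0253, 0.0067], [0.0375, -0.0208, 0.0067], [0.0398, -0.0159, 0.0067], [0.0415, -0.0107, 0.0067], [0.0425, -0.0054, 0.0067], [0.0429, -0.0, 0.0067]]
ang   [[0.0, 0.0, -7.01], [0.0, 0.0, -7.01], [0.0, 0.0, -7.25], [0.0, 0.0, -7.25], [0.0, 0.0, -7.25], [0.0, 0.0, -7.25], [0.0, 0.0, -7.25], [0.0, 0.0, -7.25]]
slide [[0.0, 0.0, 0.0245], [0.0, 0.0, 0.0245]]
ang   [[0.0, 0.0, 0.0], [0.0, 0.0, 0.0]]
rows 18
```

Call:
arm_command(
  slide=[
    [-0.01,0,-0.001],
    [-0.01,0,-0.001],
    [-0.005,0,-0.044],
    [0.005,-0.036,-0.014],
    [0.009,-0.035,-0.014],
    [0.0135,-0.034,-0.014],
    [0.0175,-0.032,-0.014],
    [0.021,-0.03,-0.014],
  ],
  angular=[
    [-0.2,0,0],
    [-0.2,0,0],
    [0,0,0],
    [0,0,-7],
    [0,0,-7],
    [0,0,-7],
    [0,0,-7],
    [0,0,-7],
  ],
  hand=[0,0,0,0.045,0.045,0.045,0.045,0.045],
)

```text
time: 7.2
tool_pos: [0.5113, -0.0282, 0.149]
tcp_rot: [3.051, 0.735, 0.011]
wrist_force: [0.1, -0.4, 0.3]
width: 0.526
```

```bash
python3 - <<'E'
from h import *
plan([(.53,.04,.16,.70,.045),(.5907,.2899,.13,1.459,.045),(.5907,.2899,.081,1.459,.03)])
E
```

```text
t7.20 p [ 0.5113 -0.0282  0.149 ] psi 0.4727 tilt 0.008 F [ 0.1 -0.4  0.3] w 0.526 q [-0.1   0.03  2.05 -0.    1.06  1.  ]
slide [[0.0239, -0.0261, -0.0055], [0.0267, -0.0232, -0.0055], [0.0346, -0.0253, 0.005], [0.0375, -0.0208, 0.005], [0.0398, -0.0159, 0.005], [0.0415, -0.0107, 0.005], [0.0425, -0.0054, 0.005], [0.0429, -0.0, 0.005]]
ang   [[0.16, -0.15, -6.51], [0.16, -0.15, -6.51], [0.0, 0.0, -7.25], [0.0, 0.0, -7.25], [0.0, 0.0, -7.25], [0.0, 0.0, -7.25], [0.0, 0.0, -7.25], [0.0, 0.0, -7.25]]
slide [[0.0, 0.0, 0.0245], [0.0, 0.0, 0.0245]]
ang   [[0.0, 0.0, 0.0], [0.0, 0.0, 0.0]]
rows 10
```

Call:
arm_command(
  slide=[
    [0.024,-0.026,-0.005],
    [0.027,-0.023,-0.005],
    [0.0345,-0.025,0.005],
    [0.0375,-0.021,0.005],
    [0.04,-0.016,0.005],
    [0.0415,-0.011,0.005],
    [0.0425,-0.0055,0.005],
    [0.043,0,0.005],
  ],
  angular=[
    [0.2,-0.2,-6.5],
    [0.2,-0.2,-6.5],
    [0,0,-7.2],
    [0,0,-7.2],
    [0,0,-7.2],
    [0,0,-7.2],
    [0,0,-7.3],
    [0,0,-7.3],
  ],
  hand=[0.045,0.045,0.045,0.045,0.045,0.045,0.045,0.045],
)

```text
time: 8.0
tool_pos: [0.5971, 0.3073, 0.1397]
tcp_rot: [2.289, 2.132, 0.029]
wrist_force: [0.4, -0.2, 0.5]
width: 0.524
```

```bash
python3 - <<'E'
from h import *
plan([(.5907,.2899,.1,1.459,.045),(.5907,.2899,.081,1.459,.01)])
s=bot.read_camera("scene"); a=bot.read_camera("top")
P=rect(.13,.092,.028); W=rect(.074,.034,.028)
sg=P[1:]+W
print("scene plate",*edgefit(s,"scene",sg,[.5505,-.2545,-.155])); print("top plate",*edgefit(a,"top",sg,[.5505,-.258,-.155]))
crop(a,360,195,110,105,7,"pics/e1.png"); crop(s,370,150,140,150,4,"pics/e2.png")
E
```

```text
t8.00 p [0.5971 0.3073 0.1397] psi 1.4999 tilt 0.023 F [ 0.4 -0.2  0.5] w 0.524 q [ 0.44  0.32  1.72 -0.01  1.08  0.52]
slide [[-0.018, -0.0061, 0.0395], [0.0, 0.0, 0.0095], [0.0, 0.0, 0.0095]]
ang   [[1.28, -0.27, 2.34], [0.0, 0.0, 0.0], [0.0, 0.0, 0.0]]
rows 3
scene plate [ 0.5504 -0.2544 -0.1569] [(25, -0.29), (25, -0.1), (25, -0.29), (25, 0.2), (25, 0.4), (25, 0.4), (25, 0.3)]
top plate [ 0.552  -0.2572 -0.1606] [(25, -0.0), (25, -0.2), (25, -0.1), (25, 0.1), (25, -0.0), (25, 0.6), (25, 0.1)]
```

View pics/e1.png

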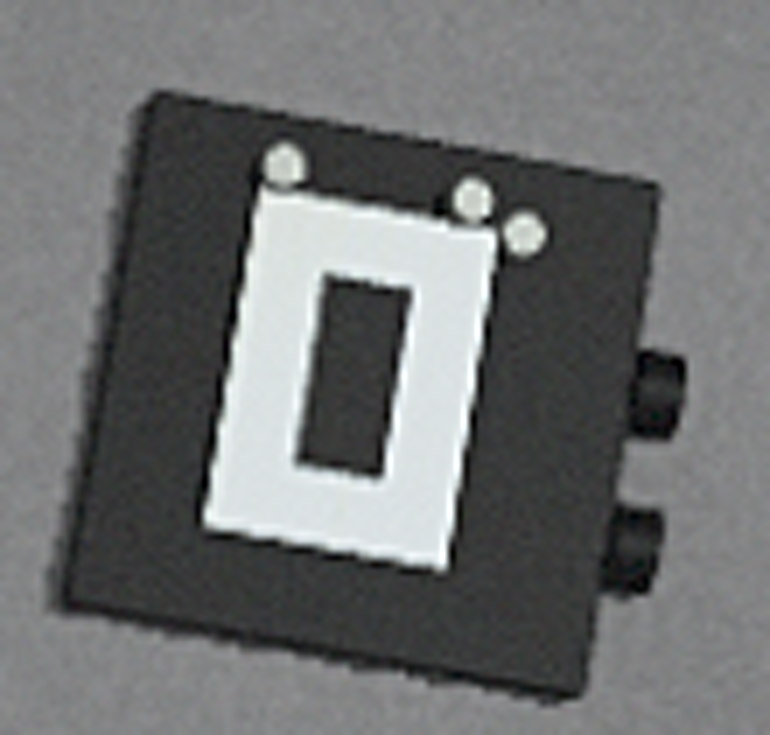

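View pics/e2.png

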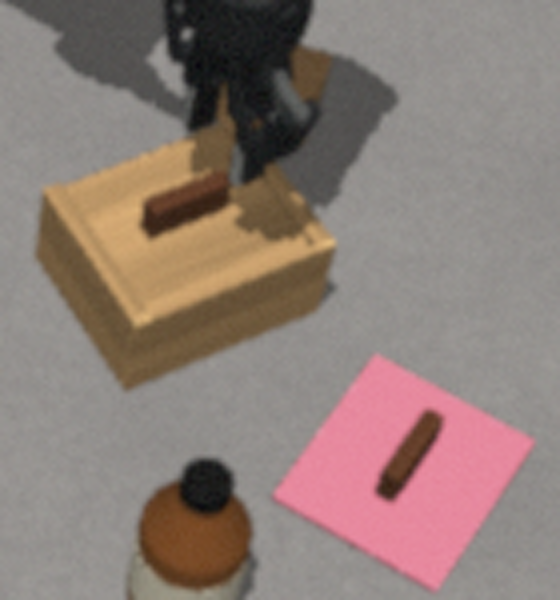

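Both views show the plate's far edge on both far pegs. It measures yaw −0.157 in the scene view and −0.161 in the top view, against about −0.157 for the stage. Next I centre over the lid bar.

Call:
arm_command(
  slide=[
    [-0.018,-0.006,0.02],
    [0,0,0.018],
    [0,0,0],
    [0,0,0],
    [0,0,0],
    [0,0,0],
    [0,0,0],
    [0,0,0],
  ],
  angular=[
    [1.3,-0.3,2.3],
    [0,0,0],
    [0,0,0],
    [0,0,0],
    [0,0,0],
    [0,0,0],
    [0,0,0],
    [0,0,0],
  ],
  hand=[0.045,0.045,0.045,0.045,0.045,0.045,0.045,0.045],
)

```text
time: 8.9
tool_pos: [0.5896, 0.2859, 0.0987]
tcp_rot: [-2.354, -2.079, 0.005]
wrist_force: [0.1, 0.3, 0.3]
width: 0.528
```

```bash
python3 - <<'E'
from h import *
plan([(.5907,.2899,.081,1.459,.01)])
s=bot.read_camera("scene"); crop(s,370,110,140,150,4,"pics/e3.png")
E
```

```text
t8.90 p [0.5896 0.2859 0.0987] psi 1.4469 tilt 0.003 F [0.1 0.3 0.3] w 0.528 q [0.41 0.34 1.77 0.   1.03 0.54]
slide [[0.0021, 0.0003, 0.0089], [0.0021, 0.0003, 0.0089]]
ang   [[-0.09, 0.04, -0.35], [-0.09, 0.04, -0.35]]
rows 2
```

View pics/e3.png

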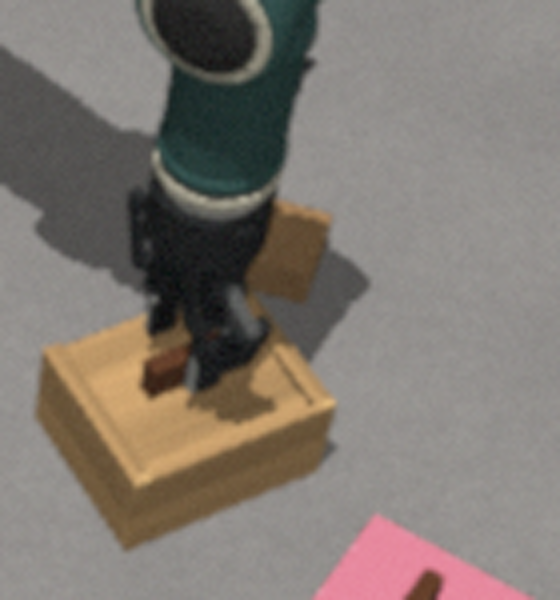

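Call:
arm_command(
  slide=[
    [0.002,0,0.009],
    [0.002,0,0.008],
    [0,0,0],
    [0,0,0],
    [0,0,0],
    [0,0,0],
    [0,0,0],
    [0,0,0],
  ],
  angular=[
    [0,0,-0.35],
    [0,0,-0.35],
    [0,0,0],
    [0,0,0],
    [0,0,0],
    [0,0,0],
    [0,0,0],
    [0,0,0],
  ],
  hand=[0.045,0.045,0.03,0,0,0,0,0],
  squeeze=40,
)

```text
time: 9.75
tool_pos: [0.5904, 0.2911, 0.0807]
tcp_rot: [-2.339, -2.096, 0.003]
wrist_force: [-0.5, -0.3, -0.5]
width: 0.157
```

```bash
python3 - <<'E'
from h import *
p,R=state()
d=np.array([np.cos(-.112),np.sin(-.112)])
plan([(*(p[:2]-.010*d),p[2]+.001,1.459,.01),(*(p[:2]-.205*d),p[2]+.001,1.459,.025)])
E
```

```text
t9.75 p [0.5904 0.2911 0.0807] psi 1.4614 tilt 0.002 F [-0.5 -0.3 -0.5] w 0.157 q [0.42 0.37 1.78 0.   1.   0.53]
t9.75 p [0.5904 0.2911 0.0807] psi 1.4614 tilt 0.002 F [-0.5 -0.3 -0.5] w 0.157 q [0.42 0.37 1.78 0.   1.   0.53]
slide [[0.0, -0.005, -0.0005], [0.0, -0.005, -0.0005], [0.0, -0.0244, 0.0], [0.0, -0.0244, 0.0], [0.0, -0.0244, 0.0], [0.0, -0.0244, 0.0], [0.0, -0.0244, 0.0], [0.0, -0.0244, 0.0]]
ang   [[-0.06, 0.02, 0.07], [-0.06, 0.02, 0.07], [0.0, 0.0, 0.0], [0.0, 0.0, 0.0], [0.0, 0.0, 0.0], [0.0, 0.0, 0.0], [0.0, 0.0, 0.0], [0.0, 0.0, 0.0]]
slide [[0.0, -0.0244, 0.0], [0.0, -0.0244, 0.0]]
ang   [[0.0, 0.0, 0.0], [0.0, 0.0, 0.0]]
rows 10
```

Call:
arm_command(
  slide=[
    [0,-0.004,-0.0007],
    [0,-0.006,-0.0005],
    [0,-0.012,0],
    [0,-0.02,0],
    [0,-0.022,0],
    [0,-0.022,0],
    [0,-0.022,0],
    [0,-0.015,0],
  ],
  angular=[
    [0,0,0],
    [0,0,0],
    [0,0,0],
    [0,0,0],
    [0,0,0],
    [0,0,0],
    [0,0,0],
    [0,0,0],
  ],
  hand=[0,0,0,0,0,0,0,0],
)

```text
time: 10.55
tool_pos: [0.4591, 0.304, 0.0809]
tcp_rot: [-2.34, -2.093, 0.008]
wrist_force: [-0.5, -0.2, -1.1]
width: 0.154
```

```bash
python3 - <<'E'
from h import *
p,R=state()
d=np.array([np.cos(-.112),np.sin(-.112)]); b=np.array([.594,.2904]); print("rel",(p[:2]-b)@d,(p[:2]-b)@[-d[1],d[0]])
s=bot.read_camera("scene"); crop(s,330,90,180,150,4,"pics/e4.png")
E
```

```text
t10.55 p [0.4591 0.304  0.0809] psi 1.4594 tilt 0.006 F [-0.5 -0.2 -1.1] w 0.154 q [0.54 0.19 2.01 0.   0.95 0.65]
rel -0.13553122093812867 -0.0015106450966129365
```

View pics/e4.png

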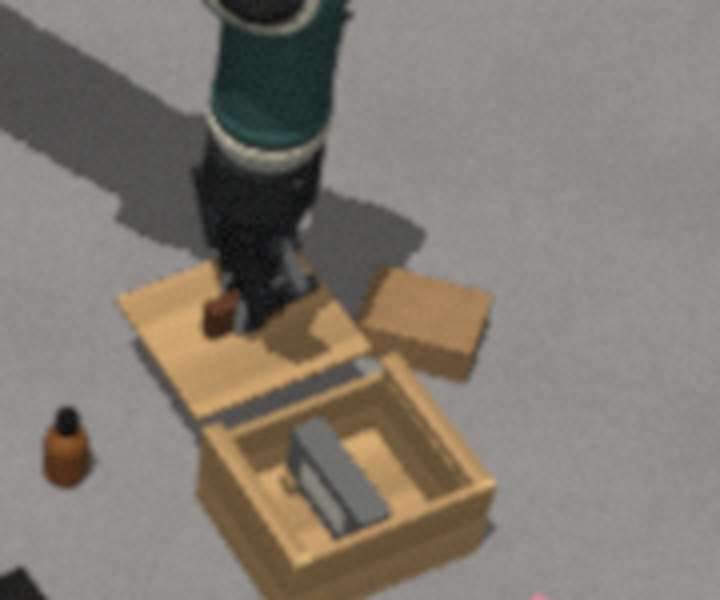

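```bash
python3 - <<'E'
from h import *
plan([(.395,.284,.075,1.459,.03),(.395,.284,.026,1.459,.025),(.395,.284,.020,1.459,.006)])
E
```

```text
t10.60 p [0.4568 0.3039 0.0805] psi 1.4599 tilt 0.008 F [-3.3 -1.1 -1.4] w 0.154 q [0.54 0.19 2.02 0.   0.95 0.65]
slide [[-0.0089, -0.0197, 0.002], [-0.0089, -0.0197, 0.002], [-0.0089, -0.0197, 0.0019], [0.0, 0.0, 0.0245], [0.0, 0.0, 0.0245], [0.0, 0.0, 0.006]]
ang   [[-0.15, 0.06, 0.02], [-0.15, 0.06, 0.02], [-0.15, 0.06, 0.02], [0.0, 0.0, 0.0], [0.0, 0.0, 0.0], [0.0, 0.0, 0.0]]
rows 6
```

Call:
arm_command(
  slide=[
    [-0.004,-0.022,0],
    [-0.01,-0.02,0.003],
    [-0.01,-0.017,0.003],
    [0,0,0.024],
    [0,0,0.018],
    [0,0,0.006],
    [0,0,0],
    [0,0,0],
  ],
  angular=[
    [-0.1,0,0],
    [-0.1,0,0],
    [-0.1,0,0],
    [0,0,0],
    [0,0,0],
    [0,0,0],
    [0,0,0],
    [0,0,0],
  ],
  hand=[0,0,0,0,0,0,0,0],
)

```text
time: 11.4
tool_pos: [0.3924, 0.2874, 0.0281]
tcp_rot: [2.336, 2.097, 0.005]
wrist_force: [0.3, -0.1, -0.9]
width: 0.153
```

```bash
python3 - <<'E'
from h import *
plan([(.395,.284,.0192,1.459,.006)])
s=bot.read_camera("scene"); crop(s,330,70,180,150,4,"pics/e5.png")
E
```

```text
t11.40 p [0.3924 0.2874 0.0281] psi 1.4631 tilt 0.004 F [ 0.3 -0.1 -0.9] w 0.153 q [ 0.58  0.15  2.18 -0.    0.81  0.69]
slide [[-0.0016, 0.0015, 0.0044], [-0.0016, 0.0015, 0.0044]]
ang   [[0.1, -0.03, 0.12], [0.1, -0.03, 0.12]]
rows 2
```

View pics/e5.png

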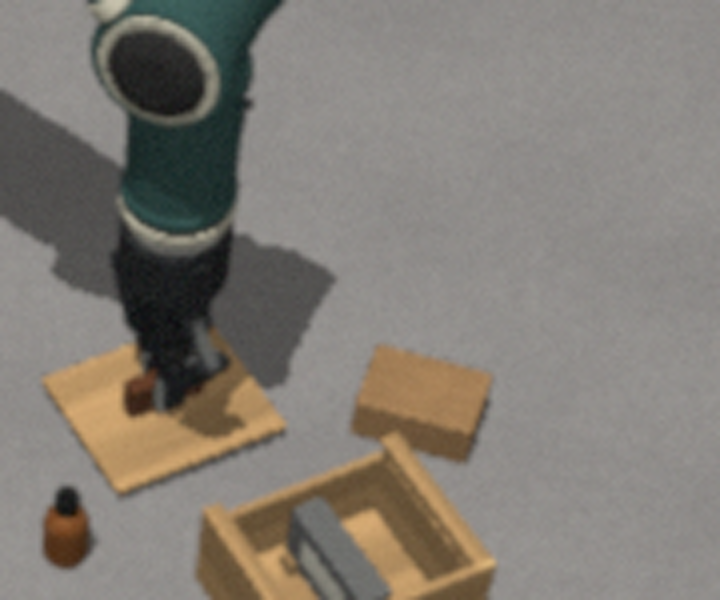

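Call:
arm_command(
  slide=[
    [0,0,0.005],
    [0,0,0.003],
    [0,0,0.0015],
    [0,0,0],
    [0,0,0],
    [0,0,0],
    [0,0,-0.02],
    [0,0,-0.04],
  ],
  angular=[
    [0,0,0],
    [0,0,0],
    [0,0,0],
    [0,0,0],
    [0,0,0],
    [0,0,0],
    [0,0,0],
    [0,0,0],
  ],
  hand=[0,0,0,0,0.03,0.045,0.045,0.045],
)

```text
time: 12.25
tool_pos: [0.3906, 0.286, 0.0765]
tcp_rot: [2.338, 2.097, -0.005]
wrist_force: [-0.0, -0.1, -0.2]
width: 0.524
```

```bash
python3 - <<'E'
from h import *
state()
s=bot.read_camera("scene"); a=bot.read_camera("top")
crop(s,330,90,180,150,4,"pics/e6.png"); crop(a,150,180,120,100,6,"pics/e7.png")
B=rect(.09,.024,.056)
print(edgefit(s,"scene",B,[.594,.2925,-.113],rng=5)); print(edgefit(a,"top",B,[.594,.2885,-.113],rng=4))
E
```

```text
t12.25 p [0.3906 0.286  0.0765] psi 1.4626 tilt 0.003 F [-0.  -0.1 -0.2] w 0.524 q [ 0.58  0.07  2.15 -0.    0.92  0.69]
(array([ 0.5938,  0.2927, -0.1248]), [(25, -0.15), (24, -1.54), (6, -1.09), (25, -0.37)])
(array([ 0.5892,  0.2932, -0.1101]), [(25, -0.99), (25, -0.23), (25, -0.6), (25, -0.25)])
```

View pics/e6.png

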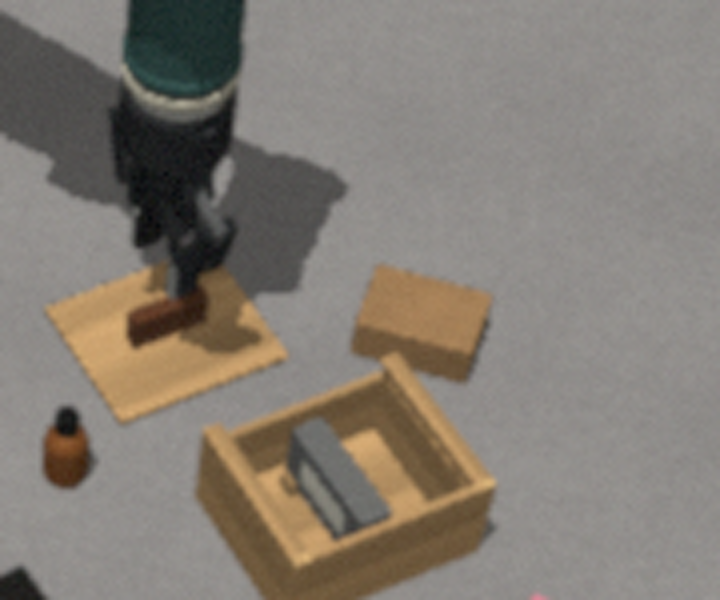

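View pics/e7.png

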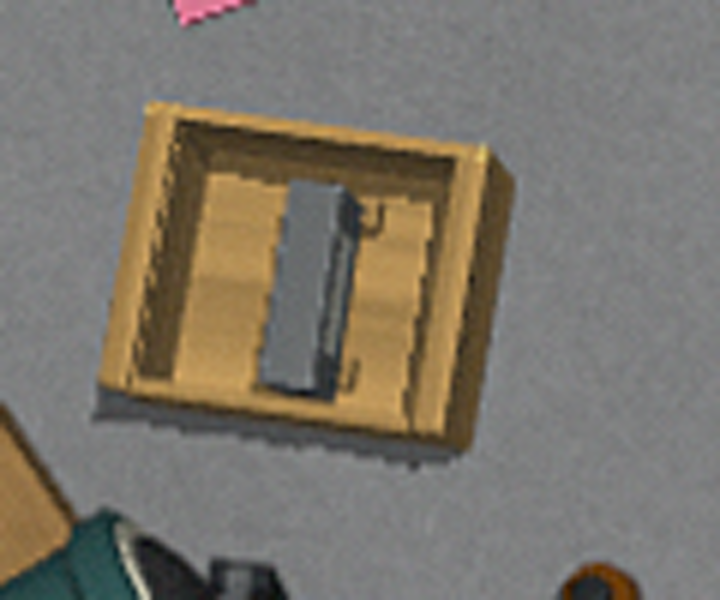

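```bash
python3 - <<'E'
from h import *
t=cp(303,283,150,180,6); s=cp(338,470,330,90,4)
print(unproj("top",[t],.056),unproj("scene",[s],.056))
plan([(.40,.286,.13,1.7,.04),(.593,.291,.155,3.03,.04)])
E
```

```text
[[0.5922 0.2899 0.056 ]] [[0.59   0.2921 0.056 ]]
t12.35 p [0.3965 0.2899 0.0835] psi 1.4627 tilt 0.013 F [1.3 0.1 1.1] w 0.526 q [ 0.58  0.06  2.15 -0.    0.92  0.69]
slide [[-0.0016, 0.0022, -0.0232], [-0.0019, 0.0019, -0.0232], [-0.0022, 0.0213, -0.0028], [-0.0053, 0.0208, -0.0028], [-0.0083, 0.0198, -0.0028], [-0.0112, 0.0183, -0.0028], [-0.0137, 0.0165, -0.0028], [-0.016, 0.0143, -0.0028]]
ang   [[0.33, -0.17, -6.8], [0.33, -0.17, -6.8], [0.0, 0.0, -8.47], [0.0, 0.0, -8.47], [0.0, 0.0, -8.47], [0.0, 0.0, -8.47], [0.0, 0.0, -8.47], [0.0, 0.0, -8.47]]
slide [[-0.0179, 0.0118, -0.0028], [-0.0195, 0.009, -0.0028], [-0.0206, 0.006, -0.0028]]
ang   [[0.0, 0.0, -8.47], [0.0, 0.0, -8.47], [0.0, 0.0, -8.47]]
rows 11
```

Call:
arm_command(
  slide=[
    [-0.001,0.002,-0.024],
    [-0.002,0.002,-0.024],
    [-0.002,0.021,-0.003],
    [-0.005,0.021,-0.003],
    [-0.008,0.02,-0.003],
    [-0.011,0.018,-0.003],
    [-0.014,0.0165,-0.003],
    [-0.016,0.014,-0.003],
  ],
  angular=[
    [0.3,-0.2,-6.8],
    [0.3,-0.2,-6.8],
    [0,0,-8.4],
    [0,0,-8.4],
    [0,0,-8.4],
    [0,0,-8.4],
    [0,0,-8.4],
    [0,0,-8.4],
  ],
  hand=[0.06,0.06,0.06,0.06,0.06,0.06,0.06,0.06],
)

```text
time: 13.15
tool_pos: [0.5304, 0.2924, 0.1523]
tcp_rot: [0.827, 3.028, 0.002]
wrist_force: [1.1, 0.4, -0.3]
width: 0.704
```

```bash
python3 - <<'E'
from h import *
plan([(.592,.291,.14,3.03,.04)])
E
```

```text
t13.15 p [0.5304 0.2924 0.1523] psi 2.6087 tilt 0.003 F [ 1.1  0.4 -0.3] w 0.704 q [ 0.46  0.2   1.85 -0.    1.09 -0.57]
slide [[-0.0179, 0.01, 0.0042], [-0.0192, 0.0074, 0.0041], [-0.02, 0.0047, 0.0041]]
ang   [[0.02, 0.05, -8.05], [0.02, 0.05, -8.05], [0.02, 0.05, -8.05]]
rows 3
```

Call:
arm_command(
  slide=[
    [-0.018,0.01,0.004],
    [-0.019,0.0075,0.004],
    [-0.018,0.0045,0.004],
    [0,0,0],
    [0,0,0.01],
    [0,0,0.02],
    [0,0,0],
    [0,0,0],
  ],
  angular=[
    [0,0,-8],
    [0,0,-8],
    [0,0,-7],
    [0,0,0],
    [0,0,0],
    [0,0,0],
    [0,0,0],
    [0,0,0],
  ],
  hand=[0.06,0.06,0.06,0.06,0.06,0.06,0.06,0.06],
)

```text
time: 13.95
tool_pos: [0.593, 0.2917, 0.1068]
tcp_rot: [0.189, 3.133, 0.001]
wrist_force: [-0.7, -0.2, 0.5]
width: 0.703
```

```bash
python3 - <<'E'
from h import *
plan([(.592,.291,.07,3.03,.04),(.592,.291,.031,3.03,.03)])
s=bot.read_camera("scene"); crop(s,340,90,180,150,4,"pics/e8.png")
E
```

```text
t13.95 p [0.593  0.2917 0.1068] psi 3.0210 tilt 0.003 F [-0.7 -0.2  0.5] w 0.703 q [ 0.42  0.34  1.76 -0.    1.04 -1.03]
slide [[0.001, -0.0008, 0.0368], [0.0, 0.0, 0.0195], [0.0, 0.0, 0.0195]]
ang   [[0.06, 0.15, -0.51], [0.0, 0.0, 0.0], [0.0, 0.0, 0.0]]
rows 3
```

View pics/e8.png

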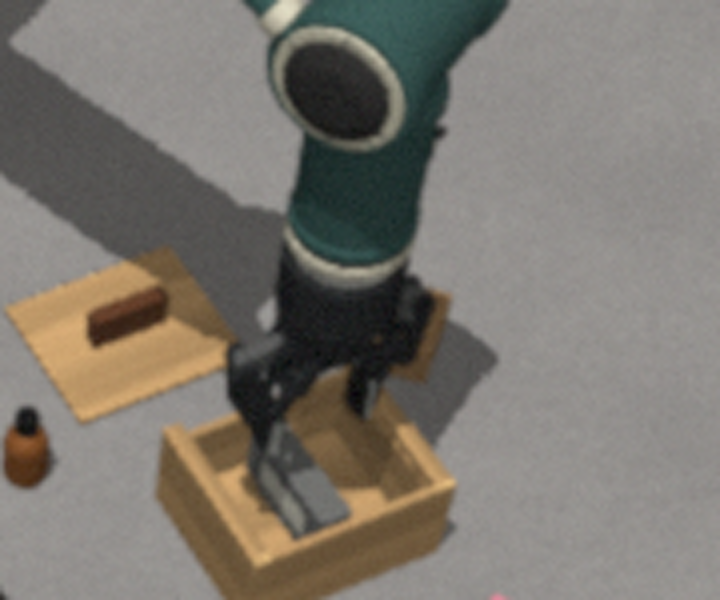

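Call:
arm_command(
  slide=[
    [0.001,-0.001,0.03],
    [0,0,0.025],
    [0,0,0.015],
    [0,0,0.005],
    [0,0,0],
    [0,0,0],
    [0,0,0],
    [0,0,0],
  ],
  angular=[
    [0,0.2,-0.5],
    [0,0,0],
    [0,0,0],
    [0,0,0],
    [0,0,0],
    [0,0,0],
    [0,0,0],
    [0,0,0],
  ],
  hand=[0.06,0.06,0.06,0.06,0.05,0.02,0.02,0.02],
  squeeze=45,
)

```text
time: 14.8
tool_pos: [0.5952, 0.2937, 0.038]
tcp_rot: [0.176, 3.127, 0.01]
wrist_force: [0.4, -0.2, -1.8]
width: 0.274
```

```bash
python3 - <<'E'
from h import *
p,R=state()
plan([(p[0],p[1],.16,R,.04)])
E
```

```text
t14.80 p [0.5952 0.2937 0.038 ] psi 3.0293 tilt 0.011 F [ 0.4 -0.2 -1.8] w 0.274 q [ 0.42  0.42  1.8   0.    0.91 -1.04]
t14.80 p [0.5952 0.2937 0.038 ] psi 3.0293 tilt 0.011 F [ 0.4 -0.2 -1.8] w 0.274 q [ 0.42  0.42  1.8   0.    0.91 -1.04]
slide [[-0.0003, 0.0002, -0.0305], [-0.0003, 0.0002, -0.0305], [-0.0003, 0.0002, -0.0305], [-0.0003, 0.0002, -0.0305]]
ang   [[0.0, 0.0, 0.0], [0.0, 0.0, 0.0], [0.0, 0.0, 0.0], [0.0, 0.0, 0.0]]
rows 4
```

Call:
arm_command(
  slide=[
    [0,0,-0.01],
    [0,0,-0.025],
    [0,0,-0.035],
    [0,0,-0.03],
    [0,-0.02,-0.005],
    [0,-0.04,0],
    [0,-0.045,0],
    [0,-0.045,0],
  ],
  angular=[
    [0,0,0],
    [0,0,0],
    [0,0,0],
    [0,0,0],
    [0,0,0],
    [0,0,0],
    [0,0,0],
    [0,0,0],
  ],
  hand=[0.02,0.02,0.02,0.02,0.02,0.02,0.02,0.02],
)

```text
time: 15.6
tool_pos: [0.5774, 0.143, 0.15]
tcp_rot: [0.162, 3.124, 0.013]
wrist_force: [0.6, -0.7, -1.3]
width: 0.271
```

```bash
python3 - <<'E'
from h import *
plan([(.578,.040,.10,2.985,.035),(.578,.040,.05,2.985,.03),(.578,.040,.037,2.985,.01)])
s=bot.read_camera("scene"); crop(s,270,90,180,150,4,"pics/f1.png")
E
```

```text
t15.60 p [0.5774 0.143  0.15  ] psi 3.0378 tilt 0.016 F [ 0.6 -0.7 -1.3] w 0.271 q [ 0.2   0.18  1.88  0.01  1.07 -1.27]
slide [[-0.0027, -0.0257, 0.0123], [-0.003, -0.0256, 0.0124], [-0.0034, -0.0256, 0.0124], [-0.0038, -0.0255, 0.0125], [0.0, 0.0, 0.025], [0.0, 0.0, 0.025], [0.0, 0.0, 0.0065], [0.0, 0.0, 0.0065]]
ang   [[0.13, 0.19, 0.76], [0.13, 0.19, 0.76], [0.13, 0.19, 0.76], [0.13, 0.19, 0.76], [0.0, 0.0, 0.0], [0.0, 0.0, 0.0], [0.0, 0.0, 0.0], [0.0, 0.0, 0.0]]
rows 8
```

View pics/f1.png

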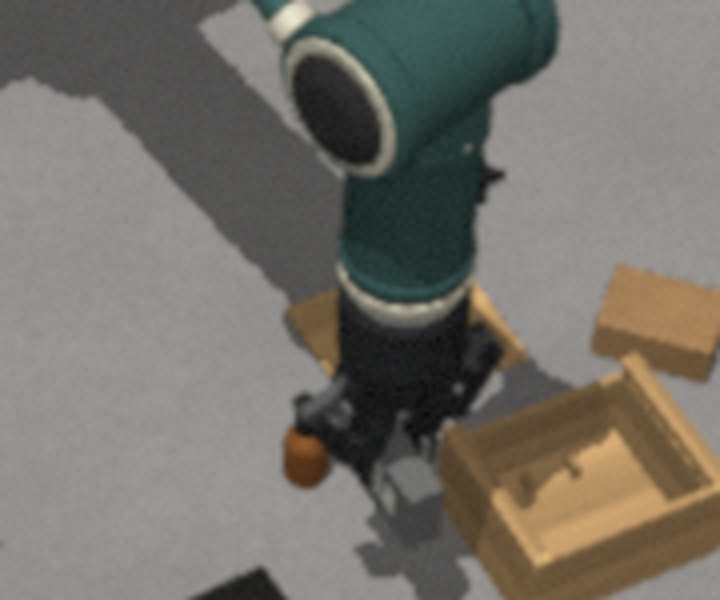

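Call:
arm_command(
  slide=[
    [-0.003,-0.025,0.005],
    [-0.003,-0.0255,0.01],
    [-0.003,-0.0255,0.015],
    [-0.002,-0.02,0.02],
    [0,0,0.025],
    [0,0,0.02],
    [0,0,0],
    [0,0,0],
  ],
  angular=[
    [0.1,0.2,0.8],
    [0.1,0.2,0.8],
    [0.1,0.2,0.8],
    [0.1,0.2,0.8],
    [0,0,0],
    [0,0,0],
    [0,0,0],
    [0,0,0],
  ],
  hand=[0.02,0.02,0.02,0.02,0.02,0.02,0.02,0.02],
)

```text
time: 16.45
tool_pos: [0.5682, 0.025, 0.051]
tcp_rot: [-0.273, -3.123, 0.011]
wrist_force: [0.7, 0.2, -1.6]
width: 0.27
```

```bash
python3 - <<'E'
from h import *
p,R=state()
plan([(.578,.040,.040,2.985,.015),(.578,.040,.036,2.985,.01)],start=(p,R))
s=bot.read_camera("scene"); crop(s,250,140,180,150,4,"pics/f2.png")
E
```

```text
t16.45 p [0.5682 0.025  0.051 ] psi 2.9673 tilt 0.010 F [ 0.7  0.2 -1.6] w 0.270 q [ 0.    0.26  1.99 -0.01  0.9  -1.39]
slide [[-0.0035, 0.0083, 0.0054], [-0.0036, 0.0082, 0.0054], [0.0, 0.0, 0.004]]
ang   [[-0.21, -0.18, -0.51], [-0.21, -0.18, -0.51], [0.0, 0.0, 0.0]]
rows 3
```

View pics/f2.png

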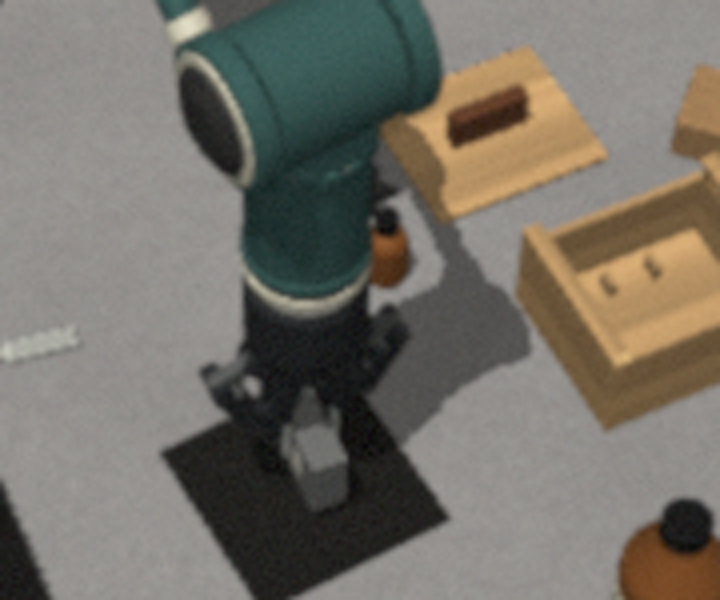

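Call:
arm_command(
  slide=[
    [-0.003,0.008,0.003],
    [-0.003,0.008,0.003],
    [0,0,0.003],
    [0,0,0.002],
    [0,0,0.002],
    [0,0,0.0015],
    [0,0,0],
    [0,0,0],
  ],
  angular=[
    [-0.2,-0.2,-0.5],
    [-0.2,-0.2,-0.5],
    [0,0,0],
    [0,0,0],
    [0,0,0],
    [0,0,0],
    [0,0,0],
    [0,0,0],
  ],
  hand=[0.02,0.02,0.02,0.02,0.02,0.02,0.02,0.02],
)

```text
time: 17.3
tool_pos: [0.5807, 0.0426, 0.0395]
tcp_rot: [0.239, 3.124, 0.001]
wrist_force: [0.1, 0.4, -1.5]
width: 0.277
```

```bash
python3 - <<'E'
from h import *
p,R=state()
s=bot.read_camera("scene"); crop(s,270,160,120,120,5,"pics/f3.png")
E
```

```text
t17.30 p [0.5807 0.0426 0.0395] psi 2.9890 tilt 0.008 F [ 0.1  0.4 -1.5] w 0.277 q [ 0.03  0.29  1.98 -0.    0.87 -1.39]
```

View pics/f3.png

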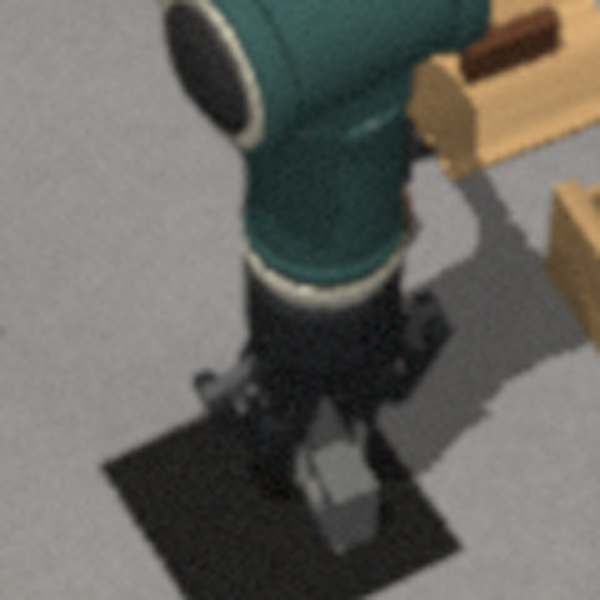

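Call:
arm_command(
  slide=[
    [0,0,0.0015],
    [0,0,0.0015],
    [0,0,0.001],
    [0,0,0.001],
    [0,0,0],
    [0,0,0],
    [0,0,0],
    [0,0,0],
  ],
  angular=[
    [0,0,0],
    [0,0,0],
    [0,0,0],
    [0,0,0],
    [0,0,0],
    [0,0,0],
    [0,0,0],
    [0,0,0],
  ],
  hand=[0.02,0.02,0.02,0.02,0.02,0.0854,0.0854,0.0854],
)

```text
time: 18.15
tool_pos: [0.582, 0.0423, 0.0357]
tcp_rot: [0.239, 3.122, 0.001]
wrist_force: [-0.1, -0.5, 0.7]
width: 0.772
```

```bash
python3 - <<'E'
from h import *
p,R=state()
s=bot.read_camera("scene"); crop(s,270,160,120,120,5,"pics/f4.png")
E
```

```text
t18.15 p [0.582  0.0423 0.0357] psi 2.9885 tilt 0.011 F [-0.1 -0.5  0.7] w 0.772 q [ 0.03  0.29  1.98 -0.    0.86 -1.39]
```

View pics/f4.png

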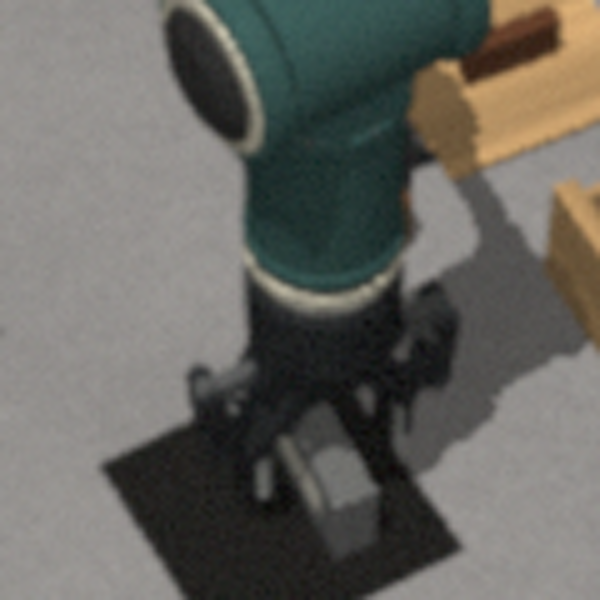

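Call:
arm_command(
  slide=[
    [0,0,-0.001],
    [0,-0.012,0],
    [0,-0.012,0],
    [0,-0.006,0],
    [0,-0.006,0],
    [0,-0.006,0],
    [0,-0.006,0],
    [0,-0.006,0],
  ],
  angular=[
    [0,0,0],
    [0,0,0],
    [0,0,0],
    [0,0,0],
    [0,0,0],
    [0,0,0],
    [0,0,0],
    [0,0,0],
  ],
  hand=[0.0854,0.0854,0.0854,0.0854,0.0854,0.0854,0.0854,0.0854],
)

```text
time: 19.0
tool_pos: [0.5733, -0.016, 0.0371]
tcp_rot: [0.24, 3.121, 0.001]
wrist_force: [-1.0, -0.2, -0.4]
width: 1.002
```

```bash
python3 - <<'E'
from h import *
p,R=state()
s=bot.read_camera("scene"); crop(s,270,160,120,120,5,"pics/f5.png")
E
```

```text
t19.00 p [ 0.5733 -0.016   0.0371] psi 2.9882 tilt 0.012 F [-1.  -0.2 -0.4] w 1.002 q [-0.07  0.27  2.    0.    0.85 -1.49]
```

View pics/f5.png

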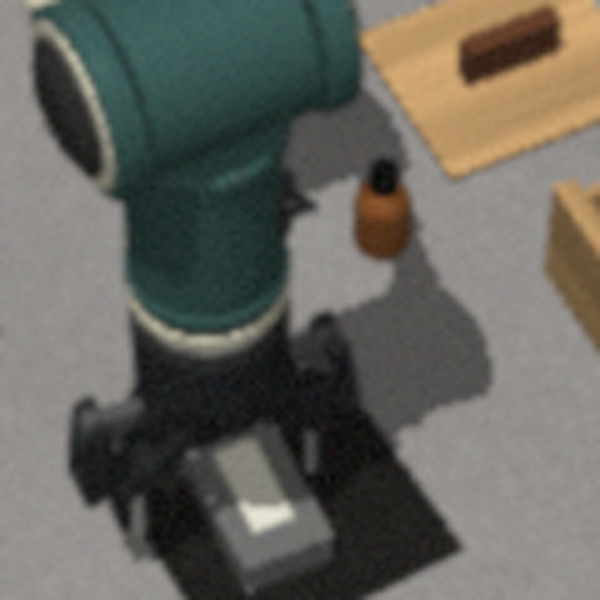

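Call:
arm_command(
  slide=[
    [0,0,-0.02],
    [0,0,-0.04],
    [0,0.02,-0.04],
    [0,0.045,-0.02],
    [0,0.045,0],
    [0,0.045,0],
    [0,0.03,0],
    [0,0,0],
  ],
  angular=[
    [0,0,0],
    [0,0,0],
    [0,0,0],
    [0,0,0],
    [0,0,0],
    [0,0,0],
    [0,0,0],
    [0,0,0],
  ],
  hand=[0.0854,0.0854,0.0854,0.0854,0.0854,0.0854,0.0854,0.0854],
)

```text
time: 19.85
tool_pos: [0.6013, 0.1708, 0.1623]
tcp_rot: [0.249, 3.12, 0.006]
wrist_force: [-0.1, -1.4, 0.1]
width: 0.999
```

```bash
python3 - <<'E'
from h import *
p,R=state()
s=bot.read_camera("scene"); a=bot.read_camera("top"); cv2.imwrite("pics/fs.png",s[:,:,::-1]); cv2.imwrite("pics/ft.png",a[:,:,::-1])
crop(s,270,180,120,120,5,"pics/f6.png"); crop(a,260,190,100,80,7,"pics/f7.png")
B=rect(.09,.05,.028)
p0=[.575,.003,-.155]
print(edgefit(s,"scene",B,p0,rng=5)); print(edgefit(a,"top",B,p0,rng=5))
E
```

```text
t19.85 p [0.6013 0.1708 0.1623] psi 2.9822 tilt 0.012 F [-0.1 -1.4  0.1] w 0.999 q [ 0.24  0.22  1.8  -0.    1.11 -1.17]
(array([ 0.5713,  0.0073, -0.1575]), [(25, -0.52), (25, -0.13), (21, -1.78), (25, -0.18)])
(array([ 0.5738,  0.0045, -0.1458]), [(25, -0.38), (25, -0.32), (25, -0.23), (25, -0.28)])
```

View pics/f6.png

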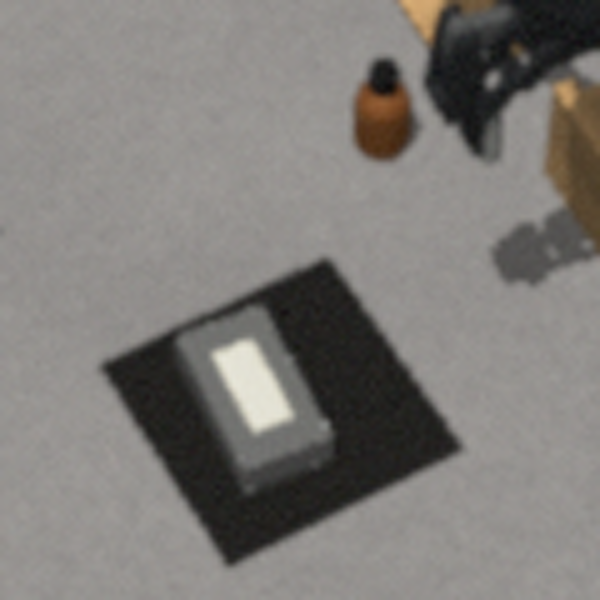

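View pics/f7.png

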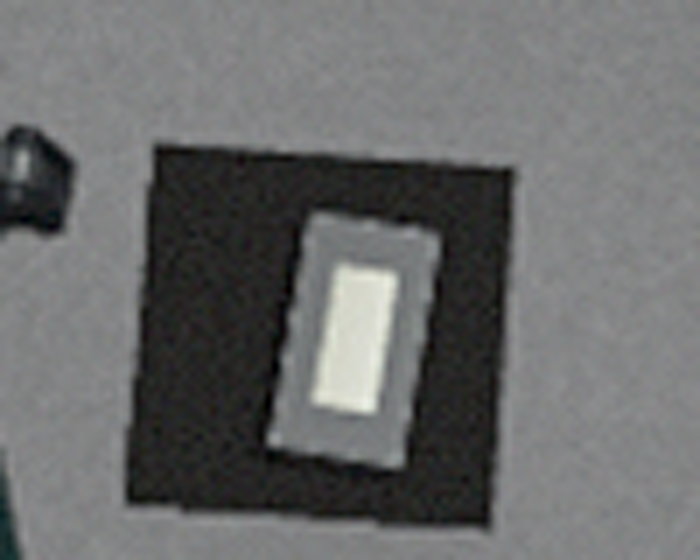

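```bash
python3 - <<'E'
from h import *
plan([(.574,.006,.07,2.99,.04),(.574,.006,.03,2.99,.02)])
E
```

```text
t19.95 p [0.6006 0.1677 0.1618] psi 2.9806 tilt 0.010 F [-0.7 -0.   0. ] w 1.002 q [ 0.23  0.22  1.81 -0.    1.11 -1.18]
slide [[0.0003, -0.0328, 0.0183], [0.0003, -0.0328, 0.0183], [0.0003, -0.0328, 0.0183], [0.0003, -0.0328, 0.0183], [0.0004, -0.0328, 0.0183], [0.0, 0.0, 0.02], [0.0, 0.0, 0.02]]
ang   [[0.03, 0.11, -0.11], [0.03, 0.11, -0.11], [0.03, 0.11, -0.11], [0.03, 0.11, -0.11], [0.03, 0.11, -0.11], [0.0, 0.0, 0.0], [0.0, 0.0, 0.0]]
rows 7
```

Call:
arm_command(
  slide=[
    [0,-0.033,0.014],
    [0,-0.033,0.014],
    [0,-0.033,0.016],
    [0,-0.033,0.018],
    [0,-0.025,0.018],
    [0,0,0.012],
    [0,0,0],
    [0,0,0],
  ],
  angular=[
    [0,0.1,0],
    [0,0.1,0],
    [0,0.1,0],
    [0,0.1,0],
    [0,0.1,0],
    [0,0,0],
    [0,0,0],
    [0,0,0],
  ],
  hand=[0.0854,0.0854,0.0854,0.0854,0.0854,0.0854,0.0854,0.0854],
)

```text
time: 20.75
tool_pos: [0.5718, -0.0008, 0.0657]
tcp_rot: [-0.264, -3.13, -0.001]
wrist_force: [1.5, 0.2, 0.3]
width: 0.997
```

```bash
python3 - <<'E'
from h import *
plan([(.574,.006,.025,2.99,.02),(.574,.006,.014,2.99,.008)])
E
```

```text
t20.75 p [ 0.5718 -0.0008  0.0657] psi 2.9733 tilt 0.001 F [1.5 0.2 0.3] w 0.997 q [-0.05  0.24  1.98  0.    0.92 -1.45]
slide [[-0.0004, 0.0024, 0.0136], [-0.0004, 0.0024, 0.0136], [-0.0004, 0.0024, 0.0136], [0.0, 0.0, 0.0055], [0.0, 0.0, 0.0055]]
ang   [[0.01, -0.02, -0.32], [0.01, -0.02, -0.32], [0.01, -0.02, -0.32], [0.0, 0.0, 0.0], [0.0, 0.0, 0.0]]
rows 5
```

Call:
arm_command(
  slide=[
    [0,0.0025,0.014],
    [0,0.0025,0.014],
    [0,0.0015,0.012],
    [0,0,0.006],
    [0,0,0],
    [0,0,0],
    [0,0,0],
    [0,0,0],
  ],
  angular=[
    [0,0,-0.3],
    [0,0,-0.3],
    [0,0,-0.3],
    [0,0,0],
    [0,0,0],
    [0,0,0],
    [0,0,0],
    [0,0,0],
  ],
  hand=[0.0854,0.0854,0.0854,0.0854,0.0854,0.0854,0.0854,0.0854],
)

```text
time: 21.55
tool_pos: [0.5752, 0.0099, 0.0176]
tcp_rot: [0.229, 3.13, 0.002]
wrist_force: [0.1, 0.0, -1.3]
width: 0.998
```

```bash
python3 - <<'E'
from h import *
plan([(.574,.006,.014,2.99,.008)])
s=bot.read_camera("scene");crop(s,270,180,120,120,5,"pics/g1.png")
E
```

```text
t21.55 p [0.5752 0.0099 0.0176] psi 2.9958 tilt 0.003 F [ 0.1  0.  -1.3] w 0.998 q [-0.03  0.31  2.    0.    0.83 -1.45]
slide [[0.0006, -0.0041, 0.0036]]
ang   [[0.08, 0.15, 0.33]]
rows 1
```

View pics/g1.png

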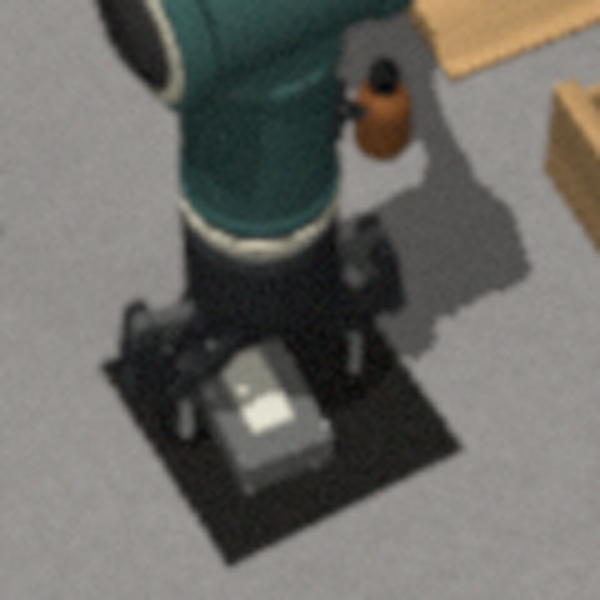

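Call:
arm_command(
  slide=[
    [0,-0.0035,0.003],
    [0,0,0],
    [0,0,0],
    [0,0,0],
    [0,0,0],
    [0,0,0],
    [0,0,0],
    [0,0,0],
  ],
  angular=[
    [0,0.1,0.3],
    [0,0,0],
    [0,0,0],
    [0,0,0],
    [0,0,0],
    [0,0,0],
    [0,0,0],
    [0,0,0],
  ],
  hand=[0.0854,0.065,0.055,0.04,0.04,0.04,0.04,0.04],
  squeeze=45,
)

```text
time: 22.4
tool_pos: [0.5757, 0.0056, 0.0158]
tcp_rot: [0.239, 3.129, 0.002]
wrist_force: [-0.6, -0.4, -0.6]
width: 0.571
```

```bash
python3 - <<'E'
from h import *
p,R=state()
plan([(p[0],p[1],.10,R,.035),(.5512,-.2558,.11,-.158+np.pi,.035)],start=(p,R))
E
```

```text
t22.40 p [0.5757 0.0056 0.0158] psi 2.9891 tilt 0.004 F [-0.6 -0.4 -0.6] w 0.571 q [-0.03  0.31  2.    0.    0.83 -1.45]
slide [[-0.0001, 0.0, -0.0281], [-0.0001, 0.0, -0.0281], [-0.0001, 0.0, -0.0281], [-0.0019, -0.0328, -0.0013], [-0.002, -0.0328, -0.0013], [-0.002, -0.0328, -0.0013], [-0.002, -0.0328, -0.0013], [-0.002, -0.0328, -0.0013]]
ang   [[0.0, 0.0, 0.0], [0.0, 0.0, 0.0], [0.0, 0.0, 0.0], [0.01, 0.02, 0.04], [0.01, 0.02, 0.04], [0.01, 0.02, 0.04], [0.01, 0.02, 0.04], [0.01, 0.02, 0.04]]
slide [[-0.002, -0.0327, -0.0013], [-0.0021, -0.0327, -0.0013], [-0.0021, -0.0327, -0.0013]]
ang   [[0.01, 0.02, 0.04], [0.01, 0.02, 0.04], [0.01, 0.02, 0.04]]
rows 11
```

Call:
arm_command(
  slide=[
    [0,0,-0.015],
    [0,0,-0.028],
    [0,0,-0.028],
    [-0.002,-0.025,-0.012],
    [-0.002,-0.033,-0.001],
    [-0.002,-0.033,-0.001],
    [-0.002,-0.033,-0.001],
    [-0.002,-0.033,-0.001],
  ],
  angular=[
    [0,0,0],
    [0,0,0],
    [0,0,0],
    [0,0,0],
    [0,0,0],
    [0,0,0],
    [0,0,0],
    [0,0,0],
  ],
  hand=[0.04,0.04,0.04,0.04,0.04,0.04,0.04,0.04],
)

```text
time: 23.2
tool_pos: [0.5611, -0.1517, 0.1118]
tcp_rot: [0.226, 3.129, 0.002]
wrist_force: [0.3, 0.3, -2.2]
width: 0.572
```

```bash
python3 - <<'E'
from h import *
plan([(.5527,-.2558,.095,-.158+np.pi,.03)])
E
```

```text
t23.20 p [ 0.5611 -0.1517  0.1118] psi 2.9974 tilt 0.004 F [ 0.3  0.3 -2.2] w 0.572 q [-0.31  0.2   1.93  0.    1.01 -1.74]
slide [[-0.0016, -0.0261, 0.0042], [-0.0017, -0.0261, 0.0042], [-0.0018, -0.026, 0.0042], [-0.0019, -0.026, 0.0042]]
ang   [[0.03, 0.06, 0.2], [0.03, 0.06, 0.2], [0.03, 0.06, 0.2], [0.03, 0.06, 0.2]]
rows 4
```

Call:
arm_command(
  slide=[
    [-0.0015,-0.026,0.004],
    [-0.0015,-0.026,0.004],
    [-0.002,-0.026,0.004],
    [-0.002,-0.014,0.004],
    [0,0,0],
    [0,0,0],
    [0,0,0],
    [0,0,0],
  ],
  angular=[
    [0,0,0.2],
    [0,0,0.2],
    [0,0,0.2],
    [0,0,0.2],
    [0,0,0],
    [0,0,0],
    [0,0,0],
    [0,0,0],
  ],
  hand=[0.04,0.04,0.04,0.04,0.04,0.04,0.04,0.04],
)

```text
time: 24.0
tool_pos: [0.5541, -0.2492, 0.1012]
tcp_rot: [0.255, 3.123, 0.002]
wrist_force: [0.2, 0.2, -1.3]
width: 0.571
```

```bash
python3 - <<'E'
from h import *
plan([(.5527,-.2558,.06,-.158+np.pi,.02)])
s=bot.read_camera("scene");crop(s,170,220,120,120,5,"pics/g2.png")
P=rect(.13,.092,.028)
print(*edgefit(s,"scene",[P[1],P[0],P[2]],[.5504,-.2544,-.157],rng=3))
E
```

```text
t24.00 p [ 0.5541 -0.2492  0.1012] psi 2.9789 tilt 0.008 F [ 0.2  0.2 -1.3] w 0.571 q [-0.47  0.25  1.89  0.    0.99 -1.88]
slide [[0.0002, -0.0023, 0.0137], [0.0002, -0.0023, 0.0137], [0.0002, -0.0023, 0.0137]]
ang   [[0.03, 0.16, -0.09], [0.03, 0.16, -0.09], [0.03, 0.16, -0.09]]
rows 3
[ 0.5527 -0.2556 -0.1557] [(24, -0.0), (22, 0.02), (7, 0.6)]
```

View pics/g2.png

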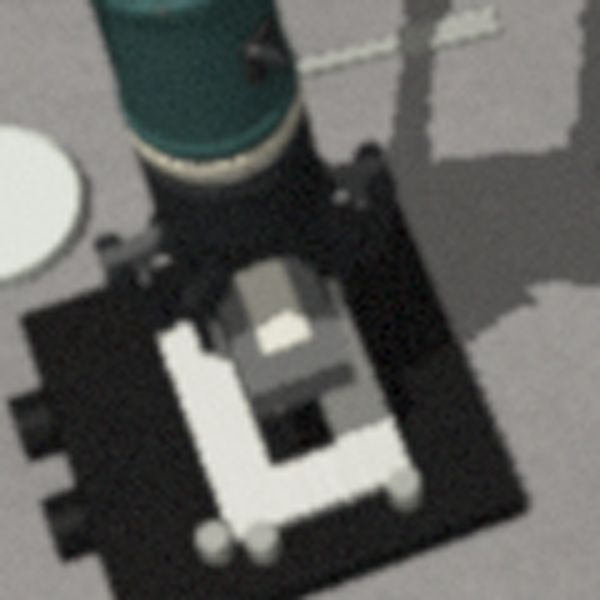

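Call:
arm_command(
  slide=[
    [0,-0.0025,0.013],
    [0,-0.002,0.013],
    [0,-0.0015,0.01],
    [0,0,0.005],
    [0,0,0],
    [0,0,0],
    [0,0,0],
    [0,0,0],
  ],
  angular=[
    [0,0.2,0],
    [0,0.2,0],
    [0,0.1,0],
    [0,0,0],
    [0,0,0],
    [0,0,0],
    [0,0,0],
    [0,0,0],
  ],
  hand=[0.04,0.04,0.04,0.04,0.04,0.04,0.04,0.04],
)

```text
time: 24.85
tool_pos: [0.5528, -0.2531, 0.055]
tcp_rot: [-0.251, -3.128, -0.005]
wrist_force: [-0.2, 0.8, -2.0]
width: 0.573
```

```bash
python3 - <<'E'
from h import *
p,R=state()
plan([(.5527,-.2558,.041,-.158+np.pi,.005)],start=(p,R))
s=bot.read_camera("scene");crop(s,170,220,120,120,5,"pics/g3.png")
# scene fit of block top: center height
for h in [p[2]-.0118+.024]:
    B=rect(.09,.05,h); print(h,*edgefit(s,"scene",[B[0],B[1],B[3]],[p[0]-.0015,p[1]+.001,-.158],rng=4))
E
```

```text
t24.85 p [ 0.5528 -0.2531  0.055 ] psi 2.9816 tilt 0.005 F [-0.2  0.8 -2. ] w 0.573 q [-0.47  0.32  1.9   0.    0.93 -1.88]
slide [[-0.0001, -0.0009, 0.0047], [-0.0001, -0.0009, 0.0047], [-0.0001, -0.0009, 0.0047]]
ang   [[0.06, -0.08, -0.04], [0.06, -0.08, -0.04], [0.06, -0.08, -0.04]]
rows 3
0.06721951921846299 [ 0.5492 -0.2641 -0.0572] [(24, 0.03), (18, 0.01), (18, 0.02)]
```

View pics/g3.png

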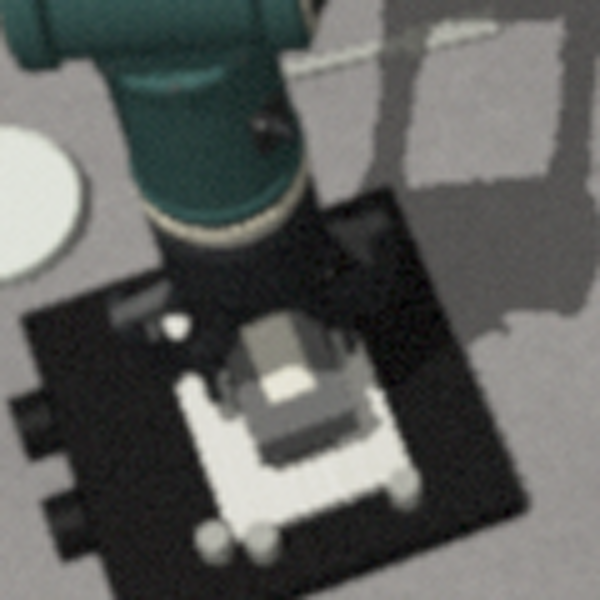

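Call:
arm_command(
  slide=[
    [0,-0.0015,0.005],
    [0,-0.0012,0.004],
    [0,0,0.003],
    [0,0,0],
    [0,0,0],
    [0,0,0],
    [0,0,0],
    [0,0,0],
  ],
  angular=[
    [0.1,-0.1,0],
    [0,-0.1,0],
    [0,0,0],
    [0,0,0],
    [0,0,0],
    [0,0,0],
    [0,0,0],
    [0,0,0],
  ],
  hand=[0.04,0.04,0.04,0.04,0.04,0.04,0.04,0.04],
)

```text
time: 25.7
tool_pos: [0.5531, -0.2564, 0.0432]
tcp_rot: [0.251, 3.13, 0.0]
wrist_force: [0.5, -0.1, -1.5]
width: 0.573
```

```bash
python3 - <<'E'
from h import *
p,R=state()
plan([(.5527,-.2558,.0398,-.158+np.pi,.005)],start=(p,R))
s=bot.read_camera("scene");crop(s,190,260,80,80,8,"pics/g4.png")
E
```

```text
t25.70 p [ 0.5531 -0.2564  0.0432] psi 2.9815 tilt 0.002 F [ 0.5 -0.1 -1.5] w 0.573 q [-0.48  0.33  1.91  0.    0.9  -1.89]
slide [[0.0005, 0.0006, 0.0034]]
ang   [[0.02, 0.11, -0.12]]
rows 1
```

View pics/g4.png

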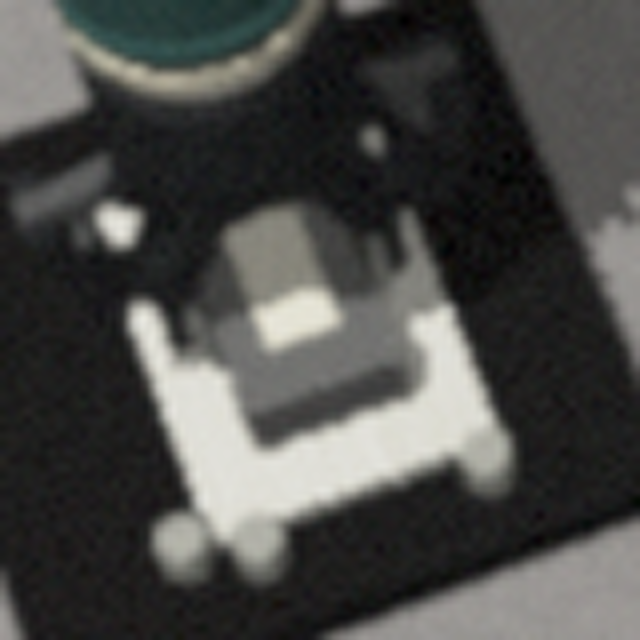

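```bash
python3 - <<'E'
from h import *
f=lambda u,v:cp(u,v,190,260,8)
z=.0314
b=unproj("scene",[f(263,447),f(421,388)],z)
print(b)
c,s=np.cos(-.157),np.sin(-.157); M=np.array([[c,s],[-s,c]])
w=np.array([.5504,-.2544]); print("in plate (scene frame)",(b[:,:2]-w)@M.T)
E
```

```text
[[ 0.5897 -0.2827  0.0314]
 [ 0.5976 -0.2329  0.0314]]
in plate (scene frame) [[ 0.0432 -0.0218]
 [ 0.0433  0.0286]]
```

Call:
arm_command(
  slide=[
    [0,0,0.0015],
    [0,0,0.0015],
    [0,0,0.001],
    [0,0,0],
    [0,0,0],
    [0,0,0],
    [0,0,0],
    [0,0,0],
  ],
  angular=[
    [0,0.1,-0.1],
    [0,0,0],
    [0,0,0],
    [0,0,0],
    [0,0,0],
    [0,0,0],
    [0,0,0],
    [0,0,0],
  ],
  hand=[0.04,0.04,0.04,0.04,0.052,0.06,0.07,0.075],
)

```text
time: 26.55
tool_pos: [0.5545, -0.2571, 0.0406]
tcp_rot: [0.248, 3.129, -0.001]
wrist_force: [-0.5, 0.6, -0.3]
width: 0.879
```

Call:
arm_command(
  slide=[
    [0,0,0],
    [0,0,-0.015],
    [0,0,-0.035],
    [0,0.01,-0.04],
    [-0.01,0.04,-0.03],
    [0,0.045,0],
    [0,0.045,0],
    [0,0.045,0],
  ],
  angular=[
    [0,0,0],
    [0,0,0],
    [0,0,0],
    [0,0,0],
    [0,0,0],
    [0,0,0],
    [0,0,0],
    [0,0,0],
  ],
  hand=[0.075,0.075,0.075,0.075,0.075,0.075,0.075,0.075],
)

```text
time: 27.35
tool_pos: [0.5963, -0.0773, 0.1735]
tcp_rot: [0.264, 3.119, -0.003]
wrist_force: [0.1, 0.2, -1.4]
width: 0.879
```

```bash
cat > chk.py <<'E'
from h import *
import sys
p,R=state()
s=bot.read_camera("scene"); a=bot.read_camera("top"); k=sys.argv[1]
cv2.imwrite(f"pics/cs{k}.png",s[:,:,::-1]);cv2.imwrite(f"pics/ct{k}.png",a[:,:,::-1])
crop(s,190,255,90,80,8,f"pics/h{k}s.png"); crop(a,380,205,70,75,8,f"pics/h{k}t.png")
P=rect(.13,.092,.028); B=rect(.09,.05,.052); b=rect(.09,.05,.028)
for n,im,p0 in(("scene",s,[.5504,-.2544,-.157]),("top",a,[.552,-.2572,-.157])):
    q,r=edgefit(im,n,P[1:],p0,rng=3); print(n,"plate",q,r)
    x,r2=edgefit(im,n,B,q,rng=5); print(n,"block",x,r2)
    c,sn=np.cos(q[2]),np.sin(q[2]); d=x[:2]-q[:2]; print("   rel mm",1e3*(c*d[0]+sn*d[1]),1e3*(-sn*d[0]+c*d[1]),x[2]-q[2])
E
python3 chk.py 1
```

```text
t27.35 p [ 0.5963 -0.0773  0.1735] psi 2.9729 tilt 0.012 F [ 0.1  0.2 -1.4] w 0.879 q [-0.17  0.17  1.84 -0.    1.12 -1.57]
scene plate [ 0.55   -0.2543 -0.1542] [(25, -0.3), (25, -0.01), (25, -0.27)]
scene block [ 0.5624 -0.2543 -0.1476] [(25, 0.12), (25, -0.81), (9, 1.95), (25, -1.2)]
   rel mm 12.264647831971972 1.941523722567674 0.0065657752363633415
top plate [ 0.5513 -0.257  -0.1603] [(25, -0.1), (25, 0.02), (25, -0.09)]
top block [ 0.5495 -0.245  -0.1299] [(25, -1.25), (19, 0.76), (25, -0.44), (25, 0.34)]
   rel mm -3.770893046802102 11.537252771671294 0.03042078700366352
```

View pics/h1s.png

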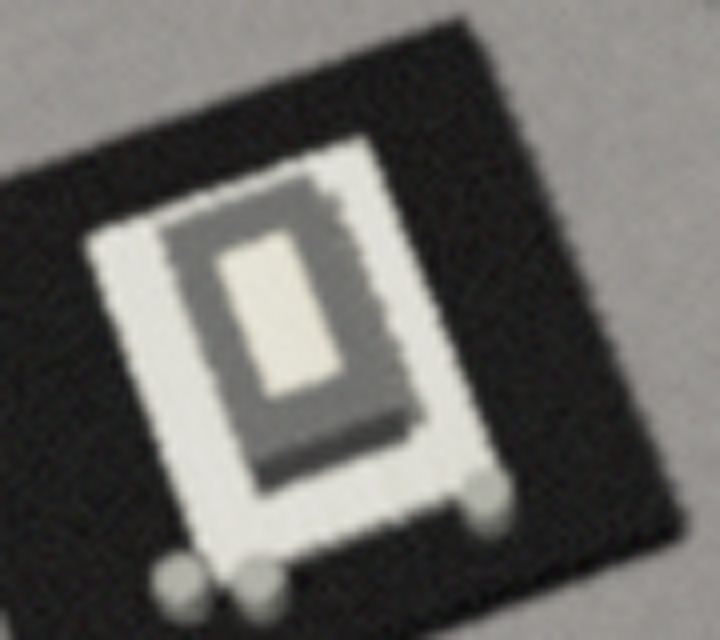

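View pics/h1t.png

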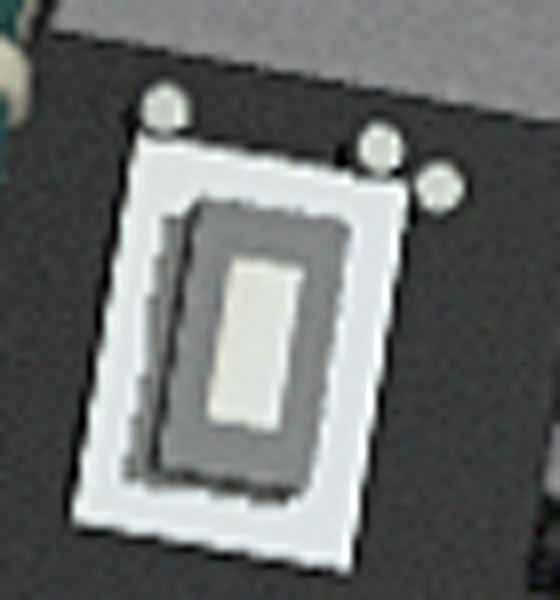

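```bash
cat > chk2.py <<'E'
from h import *
import sys
def meas(s,a,verbose=True):
    P=rect(.13,.092,.028); B=rect(.09,.05,.052); out=[]
    for n,im,p0,idx,sg in(("scene",s,[.5504,-.2544,-.157],[0,1,2],[-1,1,1]),("top",a,[.552,-.2572,-.157],[0,1,2,3],[1,1,-1,-1])):
        q,r=edgefit(im,n,P[1:],p0,rng=3)
        x,r2=edgefit(im,n,[B[i] for i in idx],q,rng=3.5,sign=sg); 
        c,sn=np.cos(q[2]),np.sin(q[2]); d=x[:2]-q[:2]; print(n,"plate",q,"block",x,r2,"  rel mm",1e3*(c*d[0]+sn*d[1]),1e3*(-sn*d[0]+c*d[1]),x[2]-q[2])
        for nm,pp,RR in(("b",x,B),("p",q,P)):
            c,sn=np.cos(pp[2]),np.sin(pp[2]); pts=np.array([A for A,_ in RR]); W=np.c_[pp[0]+c*pts[:,0]-sn*pts[:,1],pp[1]+sn*pts[:,0]+c*pts[:,1],pts[:,2]]
            x0,y0=(190,255) if n=="scene" else (380,205)
            u=((proj(n,W)-[x0,y0]+.5)*8-.5)
            if nm=="b": im2=cv2.resize(im[y0:y0+80,x0:x0+90,::-1],None,fx=8,fy=8,interpolation=cv2.INTER_CUBIC)
            cv2.polylines(im2,[np.round(u).astype(int)],True,(0,0,255) if nm=="b" else (0,200,0),1)
        out.append(im2)
    cv2.imwrite(f"pics/ov{sys.argv[1]}.png",cv2.resize(np.hstack(out),(800,356)))
k=sys.argv[1]
meas(cv2.imread(f"pics/cs{k}.png")[:,:,::-1],cv2.imread(f"pics/ct{k}.png")[:,:,::-1])
E
python3 chk2.py 1
```

```text
scene plate [ 0.55   -0.2543 -0.1542] block [ 0.5517 -0.2546 -0.1577] [(25, 0.26), (25, 0.05), (25, 0.24)]   rel mm 1.7439330410099112 0.006119473987812447 -0.0035555967623450424
top plate [ 0.5513 -0.257  -0.1603] block [ 0.5519 -0.2574 -0.1541] [(25, 0.15), (25, 0.05), (24, 0.4), (25, 0.05)]   rel mm 0.6108875801406297 -0.29927823876128856 0.006285091378077506
```

View pics/ov1.png

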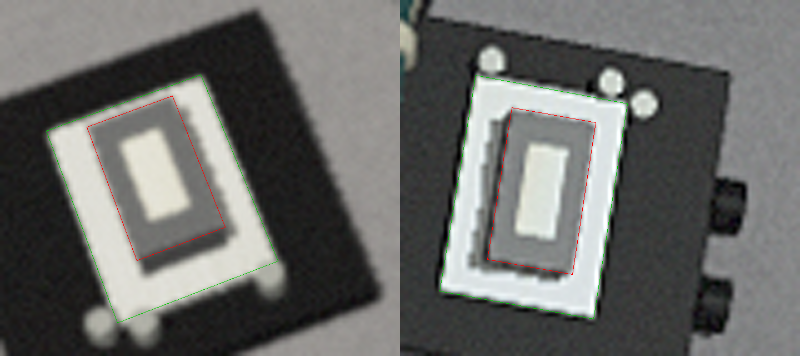

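View pics/ct1.png

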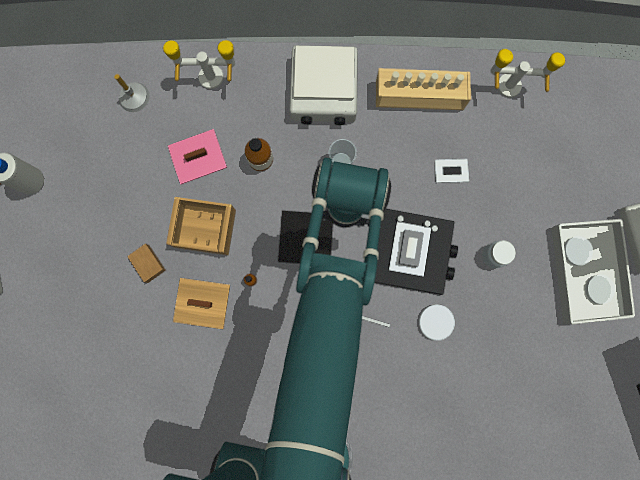

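```bash
python3 - <<'E'
from h import *
a=cv2.imread("pics/ct1.png")[:,:,::-1]; s=cv2.imread("pics/cs1.png")[:,:,::-1]; t=cv2.imread("pics/top0.png")[:,:,::-1]
def cen(im,z,pegs,n):
    g=im.astype(float).mean(2); o=[]
    for u,v in pegs:
        w=np.clip(g[v-5:v+6,u-5:u+6]-120,0,None)
        o.append((w.sum()))
    return o
# peg circle centres (top view, start image, no plate nearby) -> stage pose
import math
pe=[]
for u,v in[(400,218),(427,223),(434,228)]:
    w=np.clip(t[v-4:v+5,u-4:u+5].astype(float).mean(2)-110,0,None); yy,xx=np.mgrid[v-4:v+5,u-4:u+5]; pe.append(((w*xx).sum()/w.sum(),(w*yy).sum()/w.sum()))
X=unproj("top",pe[:2],.035); d=X[0]-X[1]; print("pegs",X,"yaw",math.atan2(-d[0],d[1]), np.linalg.norm(d))
th=-.1603; q=np.array([.5513,-.257]); n=np.array([np.cos(th),np.sin(th)])
print("gap mm (peg centre to far edge -8):",[1e3*((x[:2]-q)@n-.065-.008) for x in X])
E
```

```text
pegs [[ 0.6304 -0.2306  0.035 ]
 [ 0.6192 -0.302   0.035 ]] yaw -0.15599116569563984 0.07230315112890491
gap mm (peg centre to far edge -8): [np.float64(0.8928118802953646), np.float64(1.2043532141753424)]
```

```bash
python3 - <<'E'
from h import *
X=unproj("scene",[cp(545,426,160,245,6),cp(376,491,160,245,6)],.036)
for th,q in((-.1542,[.55,-.2543]),(-.1569,[.5504,-.2544])):
    n=np.array([np.cos(th),np.sin(th)]); print([1e3*((x[:2]-np.array(q))@n-.073) for x in X])
s=cv2.imread("pics/cs1.png")[:,:,::-1]; a=cv2.imread("pics/ct1.png")[:,:,::-1]
q=cv2.hconcat([cv2.resize(np.ascontiguousarray(s[295:335,205:265,::-1]),(400,267),interpolation=cv2.INTER_CUBIC),cv2.resize(np.ascontiguousarray(a[210:240,390:435,::-1]),(400,267),interpolation=cv2.INTER_CUBIC)]); cv2.imwrite("pics/pg.png",q)
E
```

```text
[np.float64(0.5621576506496667), np.float64(0.7295001320981737)]
[np.float64(0.04422142191515266), np.float64(0.4040923218601722)]
```

View pics/pg.png

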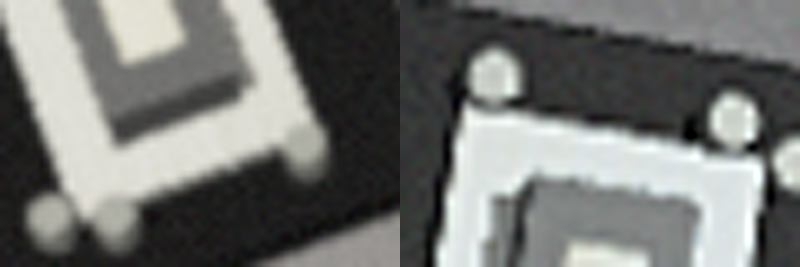

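```bash
python3 -c "
from workcell import bot
print(bot.finish_job())"
```

```text
the job is handed in; nothing more can be done
None
```

I did every step in the order asked and handed the job in at about 27.5 s of the 72 s. `finish_job()` gives no verdict, so everything below comes from my own camera checks.

- **Plate:** I pushed its near left corner round until its far edge lay on both far pegs. The first push left it about 0.03 rad short, so I pushed again.
- **Lid:** I slid it out along the grooves and laid it flat, bar up, on the bench in front of the box.
- **Block:** I lifted it out, stood it on the mat, tipped it onto a broad face and let go. I then picked it up again and laid it lengthwise over the window.

**Last checks**
- **Block on window:** it is off-centre by +1.7 and 0.0 mm (scene view) or +0.6 and −0.3 mm (top view), turned by less than 0.007 rad.
- **Plate flush:** its yaw is −0.154 (scene) or −0.160 (top), against about −0.157 for the stage. The apparent gaps at the two far pegs are 0.0–1.2 mm and nearly equal. That is within the calibration error, so I take it as touching.
- **Camera disagreement:** the two cameras differ by about 3–4 mm in absolute y, so I used the mean for reaching and single-camera relative measurements for the final check.
- **Bystanders:** in the last top view they look unmoved, judged by eye. The beaker and spatula were partly hidden by the arm, so I could not check them fully. The arm was clear of everything when I handed in.

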